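# Make up a transit tray of four sherds and lock its lid

## Task

Make up the transit tray to a batch of four potsherds, one lying in each compartment: keep those that are already in it, add as many of the five sherds laid out on the bare table beside it as are missing (not those on the brown mat), and leave the rest there. Then lower the lid over the two dowels until it lies flush on the rim and turn both turn-buttons in over it to lock it. Do not shift the other things on the table.

Things in the scene. Friction and masses are not known exactly. Their poses are not given: they have to be found in the camera images.
- tray_rim (a point): wooden transit tray fixed to the bench, 218 mm along its own x, 244 mm along its own y, 32 mm high, open on top, with four felt-lined compartments (two by two). This point: centre of the tray at the height of its rim (32 mm above the bench), axes of the tray, z up. On the rim stand two brass dowels at x = -94 and +94 mm, y = 0: 10 mm thick, 24 mm tall, the upper 12 mm tapering to a 3.6 mm tip. The lid rests on the rim
- bay_1 (a point): one compartment of the tray (x -, y + quarter): the centre of its floor, 6 mm above the bench, axes of the tray. The compartment measures 98 mm along x, 106 mm along y, its outer walls are 26 mm high over this floor; partitions 6 mm (between x neighbours, 22 mm high over the floor) and 16 mm (between y neighbours, 26 mm high) thick
- bay_2 (a point): one compartment of the tray (x +, y + quarter): the centre of its floor, 6 mm above the bench, axes of the tray. The compartment measures 98 mm along x, 106 mm along y, its outer walls are 26 mm high over this floor; partitions 6 mm (between x neighbours, 22 mm high over the floor) and 16 mm (between y neighbours, 26 mm high) thick
- bay_3 (a point): one compartment of the tray (x -, y - quarter): the centre of its floor, 6 mm above the bench, axes of the tray. The compartment measures 98 mm along x, 106 mm along y, its outer walls are 26 mm high over this floor; partitions 6 mm (between x neighbours, 22 mm high over the floor) and 16 mm (between y neighbours, 26 mm high) thick
- bay_4 (a point): one compartment of the tray (x +, y - quarter): the centre of its floor, 6 mm above the bench, axes of the tray. The compartment measures 98 mm along x, 106 mm along y, its outer walls are 26 mm high over this floor; partitions 6 mm (between x neighbours, 22 mm high over the floor) and 16 mm (between y neighbours, 26 mm high) thick
- find_1_centre (a point): potsherd lying on the table, outer side up, about 40 g: thick sherd, 63 mm along its own x, 73 along y, 21 thick. Pinch it along the direction 30 degrees (counter-clockwise seen from above) from its own x axis, 43 mm wide there. This point: its centre, half-way up
- find_2_centre (a point): potsherd lying on the table, outer side up, about 40 g: flat sherd, 86 mm along its own x, 52 along y, 12 thick. Its edges are parallel enough for a pinch along its own y axis, 44 mm wide there. This point: its centre, half-way up
- find_3_centre (a point): potsherd lying on the table, outer side up, about 40 g: four-sided sherd, 72 mm along its own x, 78 along y, 16 thick. Pinch it along its own x axis, 58 mm wide there. This point: its centre, half-way up
- find_4_centre (a point): potsherd lying on the table, outer side up, about 40 g: thick sherd, 63 mm along its own x, 73 along y, 21 thick. Pinch it along the direction 30 degrees (counter-clockwise seen from above) from its own x axis, 43 mm wide there. This point: its centre, half-way up
- find_5_centre (a point): potsherd lying on the table, outer side up, about 40 g: flat sherd, 86 mm along its own x, 52 along y, 12 thick. Its edges are parallel enough for a pinch along its own y axis, 44 mm wide there. This point: its centre, half-way up
- packed_1_centre (a point): broad potsherd, 85 x 72 x 17 mm, that may already lie in a compartment of the tray (none when it is not there). This point: its centre, half-way up
- packed_2_centre (a point): four-sided potsherd, 72 x 78 x 16 mm, that may already lie in a compartment of the tray (none when it is not there). This point: its centre, half-way up
- packed_3_centre (a point): small potsherd, 49 x 42 x 10 mm, that may already lie in a compartment of the tray (none when it is not there). This point: its centre, half-way up
- packed_4_centre (a point): thick potsherd, 63 x 73 x 21 mm, that may already lie in a compartment of the tray (none when it is not there). This point: its centre, half-way up
- lid_grip (a point): lid of the tray: a plywood board 218 (its own x) x 244 (y) x 8 mm, 0.32 kg, with two 13 mm holes at x = -94 and +94 mm, y = 0 that fit over the dowels (either way round), and in the middle a wooden grip bar, 110 mm long along x, 16 mm wide along y, 18 mm tall, standing on two 20 mm feet. This point: centre of the bar, 33 mm above the underside of the board (so 33 mm above the tray's rim when the lid is flush); the gap between bar and board is 16 mm
- turn_left (a joint): turn-button at the tray's +y end, angle in rad: 0 = shut, its arm points to the tray's middle and lies 2.5 mm above the edge of the seated lid; 1.57 = arm points to the tray's -x side, beside the lid; it stops at 2.2. Turns easily and stays where it is left. The lid passes it only from about 1.6 up, and it turns over the lid only when the lid is flush
- turn_right (a joint): the same at the tray's -y end, angle in rad: 0 = shut over the tray's edge, 1.57 = arm points to the tray's -x side; stops at 2.2
- turn_left_pivot (a point): pivot axis (vertical) of the left turn-button, 135 mm from the tray's middle along its +y, at the height of the middle of its knob, 65 mm above the bench. Under it is a wooden lug 40 mm high, 127 to 147 mm from the tray's middle (the lid's edge lies at 122 mm); the brass arm is 13 mm wide, 6 mm thick (42.5 to 48.5 mm above the bench), reaching 53 mm from the axis
- turn_right_pivot (a point): pivot axis of the right turn-button, 135 mm from the tray's middle along its -y, the same otherwise
- turn_left_knob (a point): middle of the upright round knob on the left turn-button's arm, 36 mm from the pivot axis: 12 mm thick, 29 mm tall, standing on the arm (48.5 to 77.5 mm above the bench)
- turn_right_knob (a point): middle of the upright round knob on the right turn-button's arm, the same otherwise
- foam_centre (a point): bystander: foam block 45 x 70 x 31 mm
- scale_centre (a point): bystander: black and white photo scale bar, 18 x 108 x 10 mm
- wash_centre (a point): bystander: white wash bottle, 157 mm tall, 60 mm thick; this point 50 mm up
Mind the look-alikes: they are no part of the job. What is shaped like the part that bears find_5_centre but yellow is not meant.

How it is judged:
By the outcome, as a careful person would: the job done as asked, in the order asked, and still so for the second after the job is handed in, with the robot touching nothing.
Of packed_1, packed_2, packed_3, packed_4 only 1 to 2 are there at a start; the rules pass over those that are not, and their reading is None.
At some moment in a run one of find_1, find_2, find_3, find_4, find_5 may be knocked a few centimetres aside while the robot is not near it.
Once in a run the grip may slacken for a moment while it holds something.
It also fails if it takes over 208 s, if anything falls off the work surface, if the arm or the gripper's body presses on something with over 40 N, if the wrist force passes 120 N, or if a joint passes its speed limit or range.

## Robot

A 7-joint arm with a two-finger parallel gripper is mounted at the origin on a cart in front of the work surface, level with it; the furniture and walls round the work are solid. World frame = base frame: x ahead of the robot, y to its left, z up, the work surface at z = 0. Lengths are in m, angles in rad, forces in N, time in s.
With the tool pointing down it reaches from about 0.4 to 0.85 m from the base axis. Payload 6.9 kg.
Tool frame: the origin (TCP) lies midway between the tips of the shut fingers; the grasp point (between the pads) lies arm.pinch_z behind it (arm.pinch_z is the distance from the TCP to the grasp point, in m); z points along the fingers, y is the line along which they close (so a half turn about z gives the same grasp; the last joint's range is limited). The gripper opens to 85 mm and grips with 20 to 120 N. Pads are 22 mm wide; open, the fingers measure 114 mm over their backs; the gripper's body (76 mm by 85 mm) begins 54 mm behind the grasp point. The pads swing forward as they close: fully open they stand 13 mm farther back than shut.
Start: joints at [-1.224, 0.507, -0.238, 1.5, 0.126, 1.149, -0.155], TCP at [0.15, 0.607, 0.231] pointing down, gripper open.
Joint ranges: [-3.08, 3.08], [-0.24, 2.05], [-1.43, 1.35], [0, 2.5], [-1.52, 4.66], [0.17, 1.96], [-2.89, 2.89]. Speed limits (rad/s): [2.39, 2.39, 3.14, 3.14, 3.14, 3.14, 3.14].

## Interface

Orientations are given as a rotation vector (axis times angle).
In Python, from workcell import arm gives the robot as it stands.
- The arm moves only by the tool apply_moves, never from a script. Its argument "targets" is a list of rows, each a list of 5 numbers: the opening, from 0 (shut) to 1 (fully open), then the shift along the tool's x, y, z scaled (see below), then the turn about the tool's z scaled (see below). In form: [[grip, dx, dy, dz, turn], ...]. A call has 1 to 12 rows; each row shifts and turns the commanded pose from where the row before left it, along the tool's axes as they then stand; what a row does not reach is not made up. The controller multiplies each number of a shift by 0.4 m and each number of a turn by pi rad. A row lasts 1/12 s, in which the tool goes at most 41.7 mm and 7.16 degrees, less where a joint would pass 70% of its speed; a pose out of reach is approached as far as the arm can. A call with a number of a shift or a turn outside -1 to 1 is refused whole. A call with a gripper value outside its range is refused whole. The fingers move at their own pace and stop on an object; the grip force is fixed at half the most. Time passes only in rows, so rows that do not move let the fingers close. It gives the time, the measured TCP pose, the force, the opening and the grip force at its end, in the units of the state.
- arm.get_obs(): the state, without advancing time (a new reading comes with each control period).
- arm.snapshot(name): name is "scene" or "top"; returns (picture, depth): 480x640x3 uint8, blue, green, red; 480x640 float32, m along the optical axis (not along the pixel's ray), 0 where there is no reading.
- arm.camera_model(name): a dict with "intrinsics" (3x3 intrinsics, pixels), "cam_to_world" (4x4, takes a point from camera to world coordinates). Camera axes: x right, y up, looking along -z (the intrinsics and any distortion apply to the point x, -y, -z); pixel columns grow to the right and rows downward; lengths in m; the calibration is good to about 2 mm. A picture is of the moment at which its call begins. camera_model takes no time and is no camera call.
- arm.job_done(): hands the job in; it is judged then, once.
The state is a dict: "clock": time; "joint_pos": joint angles; "joint_vel": joint speeds; "joint_torque": joint torques, N m; "ee_pos": TCP position; "eef_rot": TCP orientation; "force": force on the tool from outside, world axes, zero at the start; "wrist_torque": the same for the moment, N m; "grip_width": finger opening in m; "grip_force": force on a finger pad.
Only numpy, scipy, OpenCV 4.12 (cv2) and the standard library are available. Lean on these libraries where they do the work, as an engineer would, in place of code of your own. Each camera call takes 0.05 s, during which the arm holds its last target. There are 200 camera calls.

## Working session

There is one attempt and no reset: what is moved stays moved. The work goes in short steps, Python scripts to look and compute and a tool call to move; the robot and the scene stay as the last step left them, time stands still between calls to the robot, and variables do not carry over. Pictures are saved under pics/ and viewed, at most 14 in all, crops included, and the job is handed in when it is done.

Besides the shell and the picture viewer there is one more tool, called after "Request:" by a JSON object that holds its "name" and its "arguments", one argument or row to a line. apply_moves: Moves the arm, as the interface text tells. Its arguments: {"type":"object","properties":{"targets":{"type":"array","items":{"type":"array","items":{"type":"number","minimum":-1,"maximum":1}}}},"required":["targets"]}

```bash
mkdir -p pics; ls; python3 - <<'E'
from workcell import arm
import cv2,numpy as np
np.set_printoptions(precision=4,suppress=True)
for n in("scene","top"):
    p,d=arm.snapshot(n); cv2.imwrite(f"pics/{n}0.png",p); np.save(f"{n}0.npy",d)
    m=arm.camera_model(n); print(n,{k:np.array(v) if not isinstance(v,str) else v for k,v in m.items()})
print(arm.get_obs(),arm.pinch_z)
E
```

```text
pics
scene {'intrinsics': array([[443.0507,   0.    , 324.2289],
       [  0.    , 443.0507, 238.2527],
       [  0.    ,   0.    ,   1.    ]]), 'cam_to_world': array([[ 0.4337,  0.5523, -0.7119, -0.3227],
       [-0.901 ,  0.2773, -0.3337, -0.3876],
       [ 0.0131,  0.7862,  0.6179,  0.8478],
       [ 0.    ,  0.    ,  0.    ,  1.    ]])}
top {'intrinsics': array([[466.7638,   0.    , 321.1562],
       [  0.    , 466.7638, 248.2644],
       [  0.    ,   0.    ,   1.    ]]), 'cam_to_world': array([[ 0.0144,  0.997 , -0.0758,  0.5001],
       [-0.9994,  0.0167,  0.0293,  0.0615],
       [ 0.0305,  0.0753,  0.9967,  1.2209],
       [ 0.    ,  0.    ,  0.    ,  1.    ]])}
{'clock': 0.1, 'joint_pos': array([-1.2235,  0.5083, -0.2375,  1.501 ,  0.1257,  1.1489, -0.1548]), 'joint_vel': array([-0.0005, -0.002 ,  0.0001, -0.0021, -0.001 ,  0.001 , -0.0005]), 'joint_torque': array([ -0.0051, -62.1844,  -2.1945, -25.0205,   0.0126,   0.0079,
        -0.    ]), 'ee_pos': array([0.1497, 0.6063, 0.2305]), 'eef_rot': array([-0.3789, -3.1185,  0.0026]), 'force': array([ 0.8366, -0.5213,  0.0377]), 'wrist_torque': array([0.0076, 0.0412, 0.0493]), 'grip_force': 0.0, 'grip_width': 0.0854154358164726} 0.0187
```

View pics/top0.png

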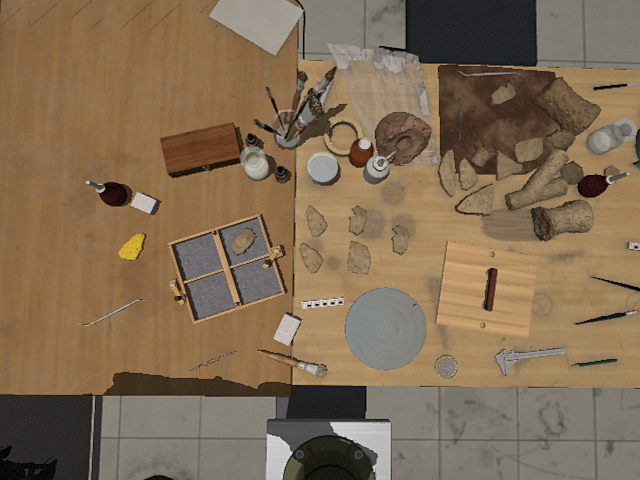

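View pics/scene0.png

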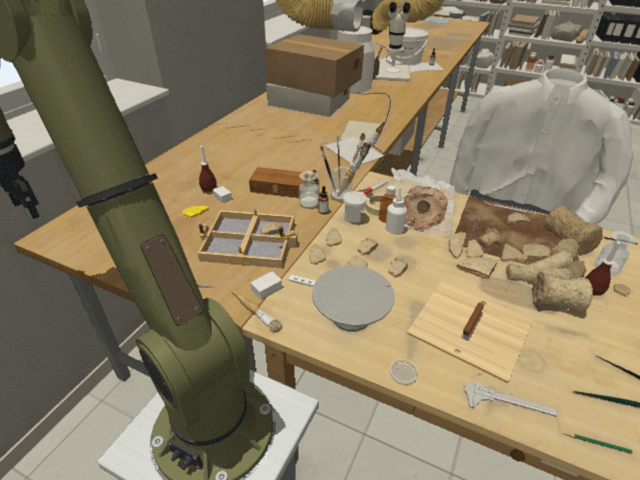

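The top view shows the tray at about (228,268), with one sherd in it at (244,240), and the lid at (487,290).

Things that could be taken for the finds:
- **Bare table, by the tray (the candidates):** (316,220), (357,219), (400,238), (312,257) and (358,258).
- **Look-alikes:** the yellow sherd at (131,247) and the sherds on or by the brown mat, at (447,172), (468,178), (475,200), (503,93) and (525,150).

I choose from the five on the bare table and check them in a close crop.

```bash
cat > h.py <<'E'
from workcell import arm
import cv2,numpy as np
from scipy.spatial.transform import Rotation as R
np.set_printoptions(precision=4,suppress=True)
def cam(n):
    m=arm.camera_model(n); return np.array(m["intrinsics"]),np.array(m["cam_to_world"])
def ray(n,uv,z):
    K,T=cam(n); uv=np.atleast_2d(uv).astype(float)
    d=np.c_[(uv[:,0]-K[0,2])/K[0,0],-(uv[:,1]-K[1,2])/K[1,1],-np.ones(len(uv))]@T[:3,:3].T
    return T[:3,3]+d*((z-T[2,3])/d[:,2:])
def cloud(n,dep):
    K,T=cam(n); v,u=np.mgrid[:480,:640]
    P=np.stack([(u-K[0,2])/K[0,0]*dep,-(v-K[1,2])/K[1,1]*dep,-dep],-1)
    return P@T[:3,:3].T+T[:3,3]
def proj(n,P):
    K,T=cam(n); p=(np.atleast_2d(P)-T[:3,3])@T[:3,:3]
    return np.c_[K[0,0]*p[:,0]/-p[:,2]+K[0,2],K[1,1]*-p[:,1]/-p[:,2]+K[1,2]]
E
python3 - <<'E'
from h import *
p=cv2.imread("pics/top0.png"); c=cv2.resize(p[190:340,155:425],None,fx=2.96,fy=2.96,interpolation=cv2.INTER_CUBIC); cv2.imwrite("pics/crop1.png",c)
P=cloud("top",np.load("top0.npy"))
for uv in[(316,220),(357,219),(400,238),(312,257),(358,258),(244,240),(228,268),(385,328),(487,290),(491,290),(340,270),(287,328),(340,350),(205,250),(250,285),(210,290),(323,168),(377,170)]:print(uv,P[uv[1],uv[0]])
E
```

```text
(316, 220) [0.6656 0.0405 0.0126]
(357, 219) [ 0.6687 -0.0656  0.0232]
(400, 238) [ 0.6214 -0.1781  0.0214]
(312, 257) [0.5688 0.0494 0.0126]
(358, 258) [ 0.5682 -0.0703  0.0114]
(244, 240) [0.6083 0.2235 0.0309]
(228, 268) [0.5362 0.2609 0.037 ]
(385, 328) [ 0.3954 -0.1294  0.0843]
(487, 290) [ 0.49   -0.4098  0.0085]
(491, 290) [ 0.4904 -0.4074  0.0413]
(340, 270) [ 0.5367 -0.0248 -0.0031]
(287, 328) [0.3874 0.1098 0.0292]
(340, 350) [ 0.3304 -0.0267  0.0028]
(205, 250) [0.5829 0.3268 0.0058]
(250, 285) [0.4941 0.2086 0.0041]
(210, 290) [0.4798 0.3107 0.0056]
(323, 168) [0.7849 0.0265 0.0879]
(377, 170) [ 0.7794 -0.1053  0.1015]
```

View pics/crop1.png

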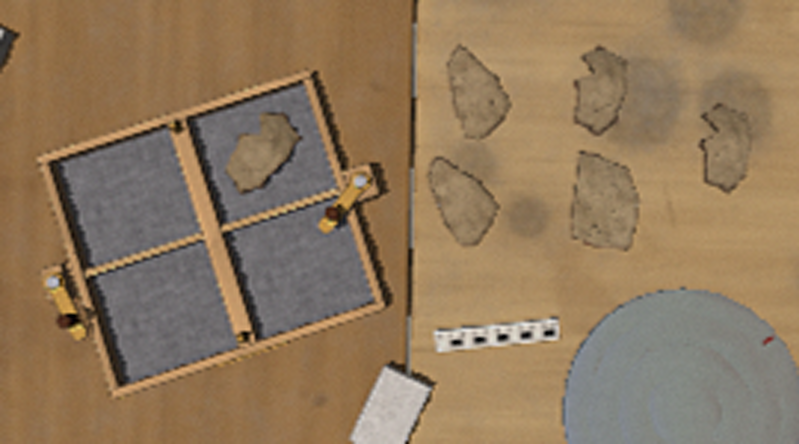

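The crop agrees with the descriptions:
- **Finds:** the thick ones are at crop (600,90) and (725,147), the flat ones at (478,92) and (463,202), and the four-sided one at (605,200).
- **Tray:** one sherd is already in it at (262,152), so three are missing.
- **Turn-buttons:** the right one, with its knob at (333,212), lies over the tray and must be opened first.

Next I measure positions.

```bash
cat >> h.py <<'E'
def sherds(img,dep=None):
    """finds on the bare table: contours -> world xy"""
    hsv=cv2.cvtColor(img,cv2.COLOR_BGR2HSV)
    lab=cv2.cvtColor(img,cv2.COLOR_BGR2LAB).astype(int)
    bg=cv2.medianBlur(img,61); 
    diff=np.abs(lab-cv2.cvtColor(bg,cv2.COLOR_BGR2LAB).astype(int)).sum(2)
    m=((diff>22)*255).astype(np.uint8); m[:195]=0;m[285:]=0;m[:,:298]=0;m[:,435:]=0
    m=cv2.morphologyEx(m,cv2.MORPH_OPEN,np.ones((3,3)))
    cs,_=cv2.findContours(m,cv2.RETR_EXTERNAL,cv2.CHAIN_APPROX_NONE)
    return [c[:,0] for c in cs if 250<cv2.contourArea(c)<1500],m
def widths(xy,step=5):
    """width of the strip |s|<11mm through the area centroid, for each pinch angle"""
    c=xy.astype(np.float32); M=cv2.moments((c*1e4).astype(np.int32)); ce=np.array([M['m10'],M['m01']])/M['m00']/1e4
    out=[]
    for a in range(0,180,step):
        d=np.array([np.cos(np.radians(a)),np.sin(np.radians(a))]);q=np.array([-d[1],d[0]])
        s=(xy-ce)@q; t=(xy-ce)@d; k=abs(s)<.011
        hi=t[k&(t>0)];lo=t[k&(t<0)]
        out.append((a,hi.max()-lo.min(),np.ptp(hi)+np.ptp(lo),(hi.max()+lo.min())/2,))
    return ce,np.array(out)
E
python3 - <<'E'
from h import *
p=cv2.imread("pics/top0.png"); D=np.load("top0.npy"); P=cloud("top",D)
cs,m=sherds(p); vis=p.copy()
for c in cs:
    u=c.mean(0); zc=np.median(P[int(u[1])-3:int(u[1])+4,int(u[0])-3:int(u[0])+4,2])
    xy=ray("top",c,.010)[:,:2]; ce,w=widths(xy)
    r=cv2.minAreaRect((xy*1000).astype(np.float32))
    print("sherd px",u.round(),"c",ce,"z",zc.round(4),"rect",np.round(r[1]),"%.0f"%r[2])
    o=np.argsort(w[:,2]+.5*w[:,1])[:4]; print(w[o])
    cv2.drawContours(vis,[c[:,None]],-1,(0,0,255),1)
def blob(mask,amin,name):
    n,l,s,ce=cv2.connectedComponentsWithStats(mask.astype(np.uint8))
    for i in range(1,n):
        if s[i,4]>=amin:
            Q=P[l==i]; r=cv2.minAreaRect((Q[:,:2]*1000).astype(np.float32))
            print(name,"px",ce[i].round(1),s[i,4],"xyz",Q.mean(0),"med z",np.median(Q[:,2]).round(4),"rect",np.round(r[0],1),np.round(r[1],1),"%.1f"%r[2])
reg=(P[...,0]>.40)&(P[...,0]<.72)&(P[...,1]>.13)&(P[...,1]<.42)&(D>0)
blob(reg&(P[...,2]>.022)&(P[...,2]<.037),30,"rim")
blob(reg&(P[...,2]>.046)&(P[...,2]<.09),2,"high")
rl=(P[...,0]>.3)&(P[...,0]<.65)&(P[...,1]<-.25)&(P[...,1]>-.56)&(D>0)
blob(rl&(P[...,2]>.022)&(P[...,2]<.06),20,"bar")
blob(rl&(P[...,2]>.0035)&(P[...,2]<.012),300,"board")
print(np.median(P[262:285,320:340,2]),np.median(P[200:215,240:260,2]),np.median(P[380:385,480:500,2]))
a=cv2.resize(vis[190:290,290:430],None,fx=3,fy=3); b=cv2.resize(vis[232:342,425:545],None,fx=3,fy=3)
c=np.zeros((330,a.shape[1]+b.shape[1],3),np.uint8); c[:a.shape[0],:a.shape[1]]=a;c[:b.shape[0],a.shape[1]:]=b
cv2.imwrite("pics/m1.png",c)
E
```

```text
sherd px [402. 236.] c [ 0.6307 -0.1865] z 0.0191 rect [57. 93.] 66
[[130.       0.043    0.0165  -0.0109]
 [125.       0.0441   0.0187  -0.011 ]
 [120.       0.0449   0.0211  -0.0111]
 [135.       0.0601   0.034    0.0005]]
rim px [220.4 267.5] 1830 xyz [0.5378 0.281  0.0305] med z 0.0308 rect [536.2 265.3] [219.6 260.5] 19.0
rim px [242.5 241.6] 184 xyz [0.6047 0.228  0.0253] med z 0.0251 rect [608.9 226.9] [43.5 47. ] 46.3
rim px [276.3 270.4] 75 xyz [0.5321 0.1396 0.0313] med z 0.0317 rect [531.2 140.1] [68.3 14.5] 9.1
high px [213.9 232.5] 8 xyz [0.6239 0.296  0.0527] med z 0.0547 rect [623.2 296.2] [3.7 7.7] 52.6
high px [271.1 258. ] 115 xyz [0.5623 0.1517 0.0544] med z 0.0498 rect [561.8 151.2] [16.  59.7] 56.7
high px [176.8 293.1] 123 xyz [0.472  0.3816 0.0552] med z 0.0504 rect [472.7 382.6] [58.6 14.3] 27.8
high px [236.7 303.9] 9 xyz [0.4472 0.2346 0.051 ] med z 0.0526 rect [447.4 235. ] [5.2 7.3] 44.5
bar px [544.7 234.4] 102 xyz [ 0.6351 -0.5486  0.0426] med z 0.0428 rect [ 633.7 -548.9] [32.1  8.9] 5.9
bar px [491.1 289.4] 328 xyz [ 0.4919 -0.4085  0.0391] med z 0.0401 rect [ 492.4 -410.5] [ 17.8 109.1] 81.5
board px [486.8 289.6] 6832 xyz [ 0.4913 -0.4099  0.0076] med z 0.0076 rect [ 492.4 -409.7] [255.1 222.3] 82.7
board px [515.9 356.2] 344 xyz [ 0.3196 -0.4845  0.0064] med z 0.0062 rect [ 319.9 -493.9] [ 37.5 131.8] 1.8
-0.0003653559520989669 -0.00023381961714763477 -0.0009841361796845138
```

View pics/m1.png

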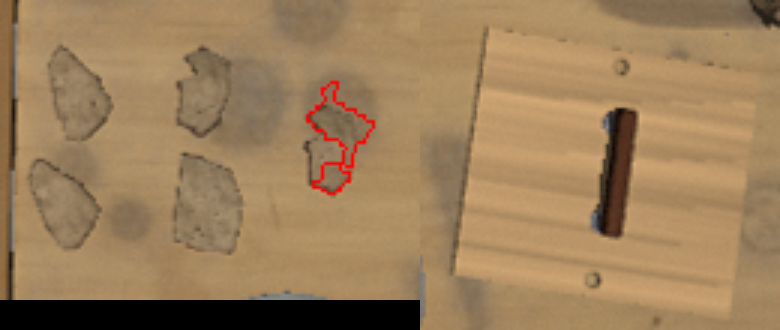

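The sherd colour mask failed: only one contour, at crop (340,140), and it is wrong. The lid is clear, with its holes at crop (622,67) and (593,280). Depth looks clean, so I segment by height instead.

```bash
cat >> h.py <<'E'
def finds(D,hw=.01):
    P=cloud("top",D); m=((P[...,2]>.006)&(D>0)).astype(np.uint8)
    m[:195]=0;m[285:]=0;m[:,:299]=0;m[:,435:]=0
    cs,_=cv2.findContours(m,cv2.RETR_EXTERNAL,cv2.CHAIN_APPROX_NONE); res=[]
    for c in cs:
        if 200<cv2.contourArea(c)<1500:
            k=np.zeros_like(m);cv2.drawContours(k,[c],-1,1,-1)
            z=np.percentile(P[k>0][:,2],80); xy=ray("top",c[:,0],z*.6)[:,:2]
            # contour runs through pixel centres: grow by half a pixel
            ce,w=widths(xy); res.append((c[:,0].mean(0),z,ce,w,xy))
    return res
def show(D):
    for u,z,ce,w,xy in finds(D):
        r=cv2.minAreaRect((xy*1000).astype(np.float32))
        print("px",u.round(),"c",ce,"z %.4f"%z,"rect",np.round(r[1]),"%.0f"%r[2])
        print(w[np.argsort(w[:,2]+.3*w[:,1])[:4]])
E
python3 - <<'E'
from h import *
D=np.load("top0.npy"); show(D); P=cloud("top",D)
reg=(P[...,0]>.40)&(P[...,0]<.72)&(P[...,1]>.1)&(P[...,1]<.43)&(P[...,2]>.058)&(P[...,2]<.09)
n,l,s,c=cv2.connectedComponentsWithStats(reg.astype(np.uint8))
for i in range(1,n): print(c[i],s[i,4],P[l==i].mean(0))
print(R.from_rotvec(arm.get_obs()["eef_rot"]).as_matrix())
E
```

```text
px [311. 259.] c [0.5668 0.0531] z 0.0116 rect [82. 46.] 36
[[115.       0.0457   0.0108  -0.003 ]
 [135.       0.0461   0.0111   0.0002]
 [140.       0.0463   0.0113   0.0008]
 [125.       0.0456   0.0116  -0.0005]]
px [358. 258.] c [ 0.568 -0.073] z 0.0154 rect [59. 81.] 82
[[ 90.       0.0576   0.0028  -0.0002]
 [ 95.       0.058    0.0056  -0.0005]
 [100.       0.0581   0.0056  -0.0009]
 [ 85.       0.0584   0.0056  -0.0007]]
px [400. 239.] c [ 0.6184 -0.1808] z 0.0197 rect [71. 42.] 0
[[70.      0.0431  0.0125  0.0002]
 [75.      0.0427  0.0128  0.0007]
 [65.      0.0433  0.0128 -0.0003]
 [90.      0.0421  0.0131  0.0008]]
px [357. 220.] c [ 0.6675 -0.0689] z 0.0192 rect [44. 73.] 75
[[70.      0.0441  0.0125  0.0023]
 [95.      0.0452  0.0124  0.0002]
 [65.      0.0444  0.0128  0.002 ]
 [80.      0.0448  0.0131  0.0017]]
px [316. 222.] c [0.6623 0.0421] z 0.0119 rect [83. 46.] 27
[[110.       0.0448   0.0126  -0.0011]
 [105.       0.0458   0.0127  -0.0033]
 [115.       0.0445   0.0134  -0.0001]
 [130.       0.0465   0.0137   0.0004]]
[267. 262.] 21 [0.5511 0.1598 0.0769]
[177.1724 298.1034] 29 [0.4603 0.3752 0.0734]
[[-0.9709  0.2395 -0.0003]
 [ 0.2395  0.9709 -0.0016]
 [-0.0001 -0.0017 -1.    ]]
```

```bash
cat >> h.py <<'E'
def plan(xyz,ydeg=None,frm=None):
    """shift in tool axes, /0.4, and turn/pi, from the present pose"""
    o=arm.get_obs(); M=R.from_rotvec(o["eef_rot"]).as_matrix(); p=o["ee_pos"] if frm is None else np.array(frm)
    d=np.array(xyz)-p; y=np.degrees(np.arctan2(M[1,1],M[0,1]))
    t=0 if ydeg is None else -((ydeg-y+90)%180-90)/180
    print("to",xyz,"dist %.3f"%np.linalg.norm(d),"units tool",(M.T@d/.4).round(3),"turn",round(t,4),"yaw %.1f"%y)
E
python3 - <<'E'
from h import *
plan([.458,.345,.12]); plan([.458,.345,.056],frm=[.458,.345,.12]); plan([.456,.3735,.056],frm=[.458,.345,.056])
plan([.456,.345,.056],frm=[.456,.3735,.056]);plan([.456,.345,.12],frm=[.456,.345,.056])
plan([.549,.188,.12],frm=[.456,.345,.12]);plan([.549,.188,.056],frm=[.549,.188,.12]);plan([.549,.1365,.056],frm=[.549,.188,.056]);
E
```

```text
to [0.458, 0.345, 0.12] dist 0.419 units tool [-0.905 -0.449  0.277] turn 0 yaw 76.1
to [0.458, 0.345, 0.056] dist 0.064 units tool [0.   0.   0.16] turn 0 yaw 76.1
to [0.456, 0.3735, 0.056] dist 0.029 units tool [ 0.022  0.068 -0.   ] turn 0 yaw 76.1
to [0.456, 0.345, 0.056] dist 0.029 units tool [-0.017 -0.069  0.   ] turn 0 yaw 76.1
to [0.456, 0.345, 0.12] dist 0.064 units tool [-0.   -0.   -0.16] turn 0 yaw 76.1
to [0.549, 0.188, 0.12] dist 0.182 units tool [-0.32  -0.325  0.001] turn 0 yaw 76.1
to [0.549, 0.188, 0.056] dist 0.064 units tool [0.   0.   0.16] turn 0 yaw 76.1
to [0.549, 0.1365, 0.056] dist 0.051 units tool [-0.031 -0.125  0.   ] turn 0 yaw 76.1
```

Request:
{"name": "apply_moves", "arguments": {
  "targets": [
    [0,-0.04,-0.02,0.012,0],
    [0,-0.08,-0.04,0.025,0],
    [0,-0.09,-0.044,0.028,0],
    [0,-0.09,-0.044,0.028,0],
    [0,-0.09,-0.044,0.028,0],
    [0,-0.09,-0.044,0.028,0],
    [0,-0.09,-0.044,0.028,0],
    [0,-0.09,-0.044,0.028,0],
    [0,-0.09,-0.045,0.028,0],
    [0,-0.085,-0.044,0.026,0],
    [0,-0.05,-0.03,0.011,0],
    [0,-0.02,-0.01,0.007,0]
  ]
}}

```text
clock: 1.1
ee_pos: [0.4609, 0.3392, 0.1191]
eef_rot: [0.389, 3.117, -0.006]
force: [0.4, 0.3, -0.4]
grip_width: 0.0002
grip_force: 0.0
```

Request:
{"name": "apply_moves", "arguments": {
  "targets": [
    [0,0.008,0.012,0.06,0],
    [0,0,0,0.07,0],
    [0,0,0,0.028,0],
    [0,0,0,0,0],
    [0,0.004,0.017,0,0],
    [0,0.006,0.02,0,0],
    [0,0.006,0.02,0,0],
    [0,0.005,0.015,0,0],
    [0,0,0,0,0]
  ]
}}

```text
clock: 1.85
ee_pos: [0.4543, 0.3828, 0.0587]
eef_rot: [0.375, 3.118, 0.005]
force: [-0.3, -0.2, 0.4]
grip_width: -0.0002
grip_force: 0.0
```

```bash
cat >> h.py <<'E'
def shot(n="top"):
    p,d=arm.snapshot(n); return p,d
E
python3 - <<'E'
from h import *
p,D=shot(); o=arm.get_obs(); print(o["ee_pos"],o["force"])
cv2.imwrite("pics/b1.png",cv2.resize(p[220:340,150:300],None,fx=4,fy=4))
E
```

```text
[0.4548 0.3819 0.0586] [ 0.5922  0.1613 -0.2898]
```

View pics/b1.png

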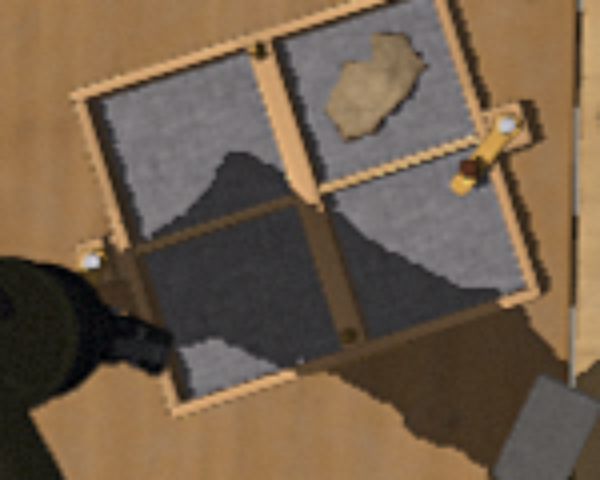

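The left button is opened; the gripper hides it at crop (110,330). Now the right one, with its knob at crop (470,167).

Request:
{"name": "apply_moves", "arguments": {
  "targets": [
    [0,-0.02,-0.06,0,0],
    [0,0,-0.03,-0.04,0],
    [0,-0.03,-0.04,-0.08,0],
    [0,-0.06,-0.06,-0.035,0],
    [0,-0.07,-0.065,0,0],
    [0,-0.07,-0.065,0,0],
    [0,-0.06,-0.06,0,0],
    [0,-0.032,-0.03,0,0],
    [0,0,0,0,0],
    [0,0,0,0,0]
  ]
}}

```text
clock: 2.73
ee_pos: [0.5492, 0.1864, 0.12]
eef_rot: [0.384, 3.116, 0.001]
force: [-0.6, 0.9, 0.1]
grip_width: 0.0
grip_force: 0.0
```

```bash
python3 - <<'E'
from h import *
p,D=shot(); P=cloud("top",D); 
reg=(P[...,0]>.40)&(P[...,0]<.51)&(P[...,1]>.34)&(P[...,1]<.43)&(P[...,2]>.045)&(P[...,2]<.09)
n,l,s,c=cv2.connectedComponentsWithStats(reg.astype(np.uint8))
for i in range(1,n): print(c[i],s[i,4],P[l==i].mean(0))
plan([.549,.188,.12])
E
```

```text
[170.6761 293.7394] 142 [0.4702 0.3967 0.0541]
[177. 289.] 1 [0.4818 0.3841 0.0455]
to [0.549, 0.188, 0.12] dist 0.001 units tool [-0.002  0.    -0.   ] turn 0 yaw 76.1
```

Request:
{"name": "apply_moves", "arguments": {
  "targets": [
    [0,0,0.005,0.05,0],
    [0,0,0,0.07,0],
    [0,0,0,0.04,0],
    [0,0,0,0,0],
    [0,-0.005,-0.02,0,0],
    [0,-0.008,-0.03,0,0],
    [0,-0.009,-0.035,0,0],
    [0,-0.007,-0.03,0,0],
    [0,-0.003,-0.012,0,0],
    [0,0,0,0,0]
  ]
}}

```text
clock: 3.62
ee_pos: [0.5509, 0.136, 0.0571]
eef_rot: [0.381, 3.114, 0.002]
force: [0.4, -0.5, 0.5]
grip_width: 0.0003
grip_force: 0.1
```

Request:
{"name": "apply_moves", "arguments": {
  "targets": [
    [0.5,0.01,0.03,0,0],
    [1,0,0,-0.06,0],
    [1,0,0,-0.09,0],
    [1,0,0,-0.05,0],
    [1,0,0,0,0]
  ]
}}

```text
clock: 4.03
ee_pos: [0.5496, 0.1518, 0.1403]
eef_rot: [0.377, 3.112, 0.005]
force: [0.4, 0.2, 0.3]
grip_width: 0.0601
grip_force: 0.0
```

```bash
python3 - <<'E'
from h import *
p,D=shot(); np.save("d1.npy",D); cv2.imwrite("pics/d1.png",p); P=cloud("top",D); show(D)
reg=(P[...,0]>.50)&(P[...,0]<.6)&(P[...,1]>.07)&(P[...,1]<.2)&(P[...,2]>.045)&(P[...,2]<.09)
n,l,s,c=cv2.connectedComponentsWithStats(reg.astype(np.uint8))
for i in range(1,n): print(c[i],s[i,4],P[l==i].mean(0))
plan([.6675,-.0689,.12],78)
E
```

```text
px [310. 257.] c [0.5658 0.0522] z 0.0116 rect [79. 46.] 41
[[130.       0.0434   0.0081  -0.0004]
 [125.       0.044    0.0086  -0.0009]
 [120.       0.0453   0.0091  -0.002 ]
 [135.       0.0458   0.0089   0.0002]]
px [359. 258.] c [ 0.5674 -0.073 ] z 0.0156 rect [59. 81.] 83
[[ 90.       0.0576   0.0028  -0.0002]
 [ 85.       0.0584   0.0051  -0.0007]
 [ 95.       0.058    0.0056  -0.0006]
 [100.       0.0581   0.0056  -0.001 ]]
px [400. 239.] c [ 0.6187 -0.1809] z 0.0197 rect [44. 71.] 84
[[ 75.       0.0427   0.0128   0.0006]
 [ 65.       0.0433   0.0128  -0.0004]
 [ 70.       0.0431   0.0134   0.0001]
 [110.       0.0489   0.0118  -0.0004]]
px [358. 219.] c [ 0.6677 -0.0687] z 0.0197 rect [44. 72.] 74
[[65.      0.0444  0.0141  0.0018]
 [60.      0.0444  0.0144  0.0014]
 [70.      0.0441  0.0147  0.0021]
 [95.      0.0452  0.015   0.0001]]
px [315. 221.] c [0.6623 0.0418] z 0.0115 rect [81. 46.] 27
[[105.       0.0445   0.007   -0.0024]
 [110.       0.0457   0.0084  -0.0014]
 [115.       0.0458   0.0086  -0.0006]
 [100.       0.0458   0.0092  -0.0021]]
[289. 260.] 1 [0.5583 0.1074 0.0472]
to [0.6675, -0.0689, 0.12] dist 0.251 units tool [-0.42  -0.464  0.046] turn -0.0101 yaw 76.2
```

Request:
{"name": "apply_moves", "arguments": {
  "targets": [
    [1,-0.03,-0.03,0,0],
    [1,-0.055,-0.06,0,0],
    [1,-0.06,-0.07,0,0],
    [1,-0.06,-0.07,0,0],
    [1,-0.06,-0.07,0,0],
    [1,-0.06,-0.07,0,0],
    [1,-0.055,-0.06,0,0],
    [1,-0.035,-0.03,0,0],
    [1,-0.006,-0.004,0.06,0],
    [1,0,0,0.09,0],
    [1,0,0,0.05,0],
    [1,0,0,0,0]
  ]
}}

```text
clock: 5.08
ee_pos: [0.6626, -0.0699, 0.0493]
eef_rot: [-0.377, -3.108, 0.001]
force: [-1.2, -0.6, -0.3]
grip_width: 0.0854
grip_force: 0.0
```

```bash
python3 - <<'E'
from h import *
plan([.668,-.0675,-.001],76)
E
```

```text
to [0.668, -0.0675, -0.001] dist 0.051 units tool [-0.013  0.009  0.126] turn 0.001 yaw 76.2
```

Request:
{"name": "apply_moves", "arguments": {
  "targets": [
    [1,-0.013,0.009,0.04,0],
    [1,0,0,0.05,0],
    [1,0,0,0.03,0],
    [1,0,0,0.006,0],
    [0,0,0,0,0],
    [0,0,0,0,0],
    [0,0,0,0,0],
    [0,0,0,0,0],
    [0,0,0,0,0],
    [0,0,0,0,0]
  ]
}}

```text
clock: 5.92
ee_pos: [0.6736, -0.0686, 0.0069]
eef_rot: [0.379, 3.116, 0.0]
force: [-1.6, 1.0, 5.7]
grip_width: 0.0425
grip_force: 60.8
```

```bash
python3 - <<'E'
from h import *
o=arm.get_obs(); print(o["ee_pos"],o["grip_width"],o["grip_force"],o["force"])
c=np.array([.536,.2653]);a=np.radians(19.1);M=np.array([[np.cos(a),-np.sin(a)],[np.sin(a),np.cos(a)]])
for i,q in enumerate([(-.052,.061),(.052,.061),(-.052,-.061),(.052,-.061)]): print(i+1,c+M@q)
plan([*(c+M@np.array([.052,.061])),.14],109.1,frm=[.668,-.0675,.14])
E
```

```text
[ 0.6736 -0.0686  0.0069] 0.04252919118413131 60.826769911218435 [-1.5609  1.0209  5.7351]
1 [0.4669 0.3059]
2 [0.5652 0.34  ]
3 [0.5068 0.1906]
4 [0.6051 0.2247]
to [np.float64(0.5651770515944663), np.float64(0.3399572143885228), 0.14] dist 0.420 units tool [ 0.494  0.927 -0.001] turn -0.1832 yaw 76.1
```

Gripped at 42.5 mm. I lift it and carry it to bay 2.

Request:
{"name": "apply_moves", "arguments": {
  "targets": [
    [0,0,0,-0.04,0],
    [0,0,0,-0.08,0],
    [0,0,0,-0.09,0],
    [0,0,0,-0.09,0],
    [0,0.02,0.04,-0.03,0],
    [0,0.04,0.07,0,0],
    [0,0.045,0.082,0,0],
    [0,0.045,0.082,0,0],
    [0,0.045,0.082,0,0],
    [0,0.045,0.082,0,0],
    [0,0.045,0.082,0,0],
    [0,0.045,0.082,0,0]
  ]
}}

```text
clock: 6.92
ee_pos: [0.6014, 0.1988, 0.1377]
eef_rot: [0.379, 3.118, 0.001]
force: [0.3, 0.9, -0.7]
grip_width: 0.0422
grip_force: 61.2
```

Request:
{"name": "apply_moves", "arguments": {
  "targets": [
    [0,0.045,0.082,0,0],
    [0,0.045,0.082,0,0],
    [0,0.045,0.082,0,0],
    [0,0.045,0.08,0,0],
    [0,0.023,0.045,0,0],
    [0,0,0,0,-0.03],
    [0,0,0,0,-0.036],
    [0,0,0,0,-0.036],
    [0,0,0,0,-0.036],
    [0,0,0,0,-0.03],
    [0,0,0,0,-0.015],
    [0,0,0,0,0]
  ]
}}

```text
clock: 7.92
ee_pos: [0.5588, 0.3605, 0.1374]
eef_rot: [-0.524, 3.097, 0.0]
force: [0.3, 0.2, -0.9]
grip_width: 0.0423
grip_force: 61.2
```

```bash
python3 - <<'E'
from h import *
o=arm.get_obs(); print(o["grip_width"],o["grip_force"],o["force"])
plan([.565,.340,.015],109.1)
E
```

```text
0.04234987420636741 61.18080857209861 [ 0.3381  0.1783 -0.9276]
to [0.565, 0.34, 0.015] dist 0.124 units tool [ 0.002 -0.054  0.306] turn 0.0005 yaw 109.2
```

Request:
{"name": "apply_moves", "arguments": {
  "targets": [
    [0,0.002,-0.03,0.03,0],
    [0,0,-0.024,0.06,0],
    [0,0,0,0.08,0],
    [0,0,0,0.07,0],
    [0,0,0,0.045,0],
    [0,0,0,0.018,0],
    [0,0,0,0,0],
    [0,0,0,0,0],
    [0.68,0,0,0,0],
    [0.68,0,0,0,0],
    [0.68,0,0,0,0],
    [0.68,0,0,0,0]
  ]
}}

```text
clock: 8.92
ee_pos: [0.5656, 0.34, 0.0165]
eef_rot: [-0.52, 3.097, 0.001]
force: [-0.2, -0.6, -0.6]
grip_width: 0.058
grip_force: 0.0
```

Request:
{"name": "apply_moves", "arguments": {
  "targets": [
    [0.68,0,0,-0.03,0],
    [0.68,0,0,-0.07,0],
    [0.68,0,0,-0.09,0],
    [0.68,0,0,-0.09,0],
    [1,0,0,-0.03,0.03],
    [1,0,0,0,0.036],
    [1,0,0,0,0.036],
    [1,0,0,0,0.036],
    [1,0,0,0,0.03],
    [1,0,0,0,0.015],
    [1,0,0,0,0]
  ]
}}

```text
clock: 9.83
ee_pos: [0.5651, 0.3401, 0.1409]
eef_rot: [0.382, 3.118, 0.001]
force: [0.4, 0.3, 1.1]
grip_width: 0.0853
grip_force: 0.0
```

```bash
python3 - <<'E'
from h import *
p,D=shot(); cv2.imwrite("pics/d2.png",p); show(D)
plan([.6187,-.1809,.14],76)
E
```

```text
px [311. 257.] c [0.5662 0.0527] z 0.0117 rect [76. 50.] 50
[[125.       0.0455   0.0101  -0.0005]
 [130.       0.046    0.0106  -0.0002]
 [135.       0.0461   0.011    0.0001]
 [140.       0.0471   0.0129   0.0002]]
px [359. 258.] c [ 0.5676 -0.0728] z 0.0154 rect [59. 80.] 82
[[ 90.       0.0576   0.0028  -0.0004]
 [ 85.       0.0584   0.0051  -0.0009]
 [ 95.       0.058    0.0056  -0.0007]
 [100.       0.0581   0.0056  -0.0011]]
px [400. 239.] c [ 0.6184 -0.1806] z 0.0199 rect [43. 72.] 84
[[70.      0.0431  0.0125  0.    ]
 [75.      0.0427  0.0128  0.0005]
 [65.      0.0433  0.0128 -0.0005]
 [90.      0.0421  0.0131  0.0006]]
px [315. 222.] c [0.6626 0.0418] z 0.0119 rect [81. 45.] 25
[[110.       0.0432   0.0069  -0.0008]
 [105.       0.0432   0.007   -0.0017]
 [100.       0.044    0.0078  -0.0021]
 [115.       0.0441   0.0082  -0.0006]]
to [0.6187, -0.1809, 0.14] dist 0.524 units tool [-0.44  -1.233  0.001] turn 0.0012 yaw 76.2
```

Request:
{"name": "apply_moves", "arguments": {
  "targets": [
    [1,-0.01,-0.04,0,0],
    [1,-0.03,-0.08,0,0],
    [1,-0.034,-0.096,0,0],
    [1,-0.034,-0.096,0,0],
    [1,-0.034,-0.096,0,0],
    [1,-0.034,-0.096,0,0],
    [1,-0.034,-0.096,0,0],
    [1,-0.034,-0.096,0,0],
    [1,-0.034,-0.096,0,0],
    [1,-0.034,-0.096,0,0],
    [1,-0.034,-0.096,0,0],
    [1,-0.034,-0.096,0,0]
  ]
}}

```text
clock: 10.88
ee_pos: [0.6085, -0.1192, 0.1402]
eef_rot: [0.377, 3.119, -0.001]
force: [1.3, 0.1, 0.3]
grip_width: 0.0858
grip_force: 0.0
```

Request:
{"name": "apply_moves", "arguments": {
  "targets": [
    [1,-0.034,-0.096,0,0],
    [1,-0.024,-0.06,0,0],
    [1,-0.008,-0.02,0.03,0],
    [1,0,0,0.06,0],
    [1,0,0,0.07,0],
    [1,0,0,0.04,0],
    [1,0,0,0,0],
    [1,0,0,0,0]
  ]
}}

```text
clock: 11.55
ee_pos: [0.6172, -0.1906, 0.0592]
eef_rot: [-0.377, -3.117, -0.001]
force: [-0.0, -0.3, -0.3]
grip_width: 0.0852
grip_force: 0.0
```

```bash
python3 - <<'E'
from h import *
plan([.6187,-.1805,.003],78)
E
```

```text
to [0.6187, -0.1805, 0.003] dist 0.057 units tool [0.002 0.025 0.141] turn -0.01 yaw 76.2
```

Request:
{"name": "apply_moves", "arguments": {
  "targets": [
    [1,0.002,0.025,0.03,-0.01],
    [1,0,0,0.05,0],
    [1,0,0,0.04,0],
    [1,0,0,0.018,0],
    [1,0,0,0,0],
    [0,0,0,0,0],
    [0,0,0,0,0],
    [0,0,0,0,0],
    [0,0,0,0,0],
    [0,0,0,0,0],
    [0,0,0,0,0]
  ]
}}

```text
clock: 12.47
ee_pos: [0.6206, -0.1808, 0.0063]
eef_rot: [0.329, 3.122, -0.0]
force: [-2.0, 1.0, 7.3]
grip_width: 0.0425
grip_force: 60.3
```

```bash
python3 - <<'E'
from h import *
p,D=shot(); P=cloud("top",D)
plan([.4669,.3059,.14]); cv2.imwrite("pics/d3.png",cv2.resize(p[190:340,155:425],None,fx=2.96,fy=2.96))
E
```

```text
to [0.4669, 0.3059, 0.14] dist 0.528 units tool [ 0.629  1.11  -0.336] turn 0 yaw 78.0
```

View pics/d3.png

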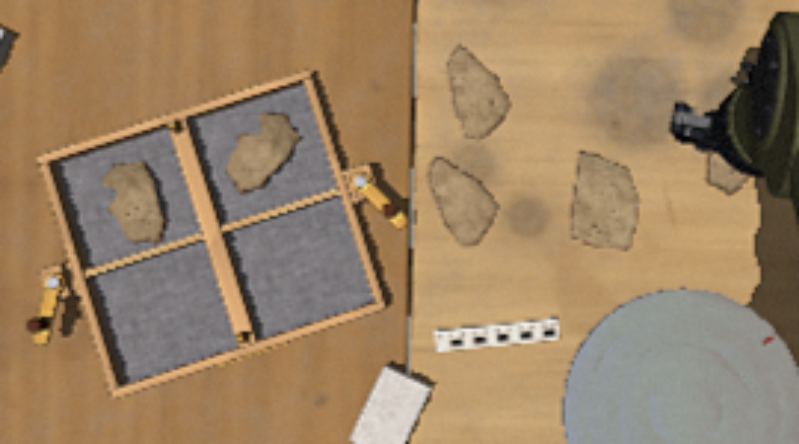

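The picture shows a sherd in bay 2 at crop (135,203) and both buttons open, with knobs at (35,323) and (390,212). The second thick sherd is gripped. Next is bay 1.

Request:
{"name": "apply_moves", "arguments": {
  "targets": [
    [0,0,0,-0.04,0],
    [0,0,0,-0.08,0],
    [0,0,0,-0.09,0],
    [0,0,0,-0.09,0],
    [0,0.02,0.04,-0.035,0],
    [0,0.035,0.06,0,0],
    [0,0.049,0.085,0,0],
    [0,0.049,0.085,0,0],
    [0,0.049,0.085,0,0],
    [0,0.049,0.085,0,0],
    [0,0.049,0.085,0,0],
    [0,0.049,0.085,0,0]
  ]
}}

```text
clock: 13.52
ee_pos: [0.5335, 0.0885, 0.1393]
eef_rot: [0.33, 3.123, 0.0]
force: [1.4, 0.3, -0.6]
grip_width: 0.0426
grip_force: 61.1
```

Request:
{"name": "apply_moves", "arguments": {
  "targets": [
    [0,0.049,0.085,0,0],
    [0,0.049,0.085,0,0],
    [0,0.049,0.085,0,0],
    [0,0.049,0.085,0,0],
    [0,0.049,0.085,0,0],
    [0,0.035,0.075,0,0],
    [0,0,0,0,-0.03],
    [0,0,0,0,-0.036],
    [0,0,0,0,-0.036],
    [0,0,0,0,-0.036],
    [0,0,0,0,-0.03],
    [0,0,0,0,-0.005]
  ]
}}

```text
clock: 14.52
ee_pos: [0.4666, 0.3059, 0.139]
eef_rot: [-0.527, 3.096, 0.0]
force: [0.6, 0.8, -0.4]
grip_width: 0.0425
grip_force: 61.0
```

```bash
python3 - <<'E'
from h import *
o=arm.get_obs(); print(o["grip_width"],o["grip_force"],o["force"])
plan([.467,.306,.016],109.1)
E
```

```text
0.042462881990751294 61.0149462139816 [ 0.6079  0.7842 -0.3722]
to [0.467, 0.306, 0.016] dist 0.123 units tool [-0.001 -0.     0.308] turn 0.0013 yaw 109.3
```

Request:
{"name": "apply_moves", "arguments": {
  "targets": [
    [0,0,0,0.03,0],
    [0,0,0,0.06,0],
    [0,0,0,0.08,0],
    [0,0,0,0.07,0],
    [0,0,0,0.048,0],
    [0,0,0,0.019,0],
    [0,0,0,0,0],
    [0,0,0,0,0],
    [0.68,0,0,0,0],
    [0.68,0,0,0,0],
    [0.68,0,0,0,0],
    [0.68,0,0,0,0]
  ]
}}

```text
clock: 15.52
ee_pos: [0.4669, 0.3062, 0.0166]
eef_rot: [-0.52, 3.097, 0.001]
force: [0.5, -0.8, 0.1]
grip_width: 0.0582
grip_force: 0.0
```

Request:
{"name": "apply_moves", "arguments": {
  "targets": [
    [0.68,0,0,-0.03,0],
    [0.68,0,0,-0.07,0],
    [0.68,0,0,-0.09,0],
    [0.68,0,0,-0.09,0],
    [1,0,0,-0.03,0.03],
    [1,0,0,0,0.036],
    [1,0,0,0,0.036],
    [1,0,0,0,0.03],
    [1,0,0,0,0],
    [1,0,0,0,0]
  ]
}}

```text
clock: 16.35
ee_pos: [0.4664, 0.3061, 0.1401]
eef_rot: [0.123, 3.139, 0.0]
force: [0.1, 0.4, 0.3]
grip_width: 0.0849
grip_force: 0.0
```

```bash
python3 - <<'E'
from h import *
p,D=shot(); cv2.imwrite("pics/d4.png",p); show(D)
plan([.5676,-.0728,.14],87)
E
```

```text
px [310. 258.] c [0.5672 0.0526] z 0.0117 rect [81. 46.] 40
[[120.       0.0455   0.0083  -0.0005]
 [125.       0.0455   0.0087   0.0002]
 [115.       0.0455   0.0092  -0.0025]
 [135.       0.0461   0.0092   0.0009]]
px [359. 258.] c [ 0.5676 -0.073 ] z 0.0152 rect [81. 58.] 0
[[ 90.       0.0576   0.0028  -0.0003]
 [ 85.       0.0584   0.0051  -0.0008]
 [ 95.       0.058    0.0056  -0.0006]
 [100.       0.0581   0.0056  -0.001 ]]
px [315. 221.] c [0.6616 0.0414] z 0.0117 rect [80. 46.] 30
[[105.       0.0458   0.0101  -0.0028]
 [115.       0.0448   0.0106   0.0001]
 [110.       0.0448   0.0107  -0.0007]
 [120.       0.0452   0.0123   0.0005]]
to [0.5676, -0.0728, 0.14] dist 0.392 units tool [-0.326 -0.924 -0.   ] turn -0.0082 yaw 85.5
```

Request:
{"name": "apply_moves", "arguments": {
  "targets": [
    [1,-0.015,-0.04,0,-0.01],
    [1,-0.03,-0.08,0,0],
    [1,-0.033,-0.095,0,0],
    [1,-0.033,-0.095,0,0],
    [1,-0.033,-0.095,0,0],
    [1,-0.033,-0.095,0,0],
    [1,-0.033,-0.095,0,0],
    [1,-0.033,-0.095,0,0],
    [1,-0.033,-0.095,0,0],
    [1,-0.03,-0.08,0,0],
    [1,-0.02,-0.054,0.03,0],
    [1,0,0,0.06,0]
  ]
}}

```text
clock: 17.4
ee_pos: [0.5806, -0.0756, 0.1054]
eef_rot: [0.087, 3.134, -0.006]
force: [0.2, -0.3, -1.2]
grip_width: 0.0857
grip_force: 0.0
```

Request:
{"name": "apply_moves", "arguments": {
  "targets": [
    [1,0,0,0.07,0],
    [1,0,0,0.04,0],
    [1,0,0,0,0]
  ]
}}

```text
clock: 17.65
ee_pos: [0.5753, -0.068, 0.0562]
eef_rot: [-0.075, -3.134, -0.001]
force: [-0.2, 0.4, 1.0]
grip_width: 0.0855
grip_force: 0.0
```

```bash
python3 - <<'E'
from h import *
plan([.5676,-.0733,.004],88)
E
```

```text
to [0.5676, -0.0733, 0.004] dist 0.053 units tool [ 0.018 -0.014  0.131] turn -0.0042 yaw 87.2
```

Request:
{"name": "apply_moves", "arguments": {
  "targets": [
    [1,0.018,-0.014,0.03,0],
    [1,0,0,0.05,0],
    [1,0,0,0.035,0],
    [1,0,0,0.014,0],
    [1,0,0,0,0],
    [0,0,0,0,0],
    [0,0,0,0,0],
    [0,0,0,0,0],
    [0,0,0,0,0],
    [0,0,0,0,0],
    [0,0,0,0,0]
  ]
}}

```text
clock: 18.57
ee_pos: [0.5754, -0.068, 0.016]
eef_rot: [0.073, 3.128, 0.007]
force: [-2.2, 4.1, 35.2]
grip_width: 0.0126
grip_force: 16.1
```

```bash
python3 - <<'E'
from h import *
plan([.507,.1905,.14]); o=arm.get_obs(); print(o["grip_width"],o["grip_force"])
E
```

```text
to [0.507, 0.1905, 0.14] dist 0.295 units tool [ 0.197  0.639 -0.31 ] turn 0 yaw 87.3
0.012625358933796802 16.05885295189637
```

The fingers closed to 12.6 mm, so the grip missed. I back off and look.

Request:
{"name": "apply_moves", "arguments": {
  "targets": [
    [0,0,0,-0.04,0],
    [0.3,0,0,-0.08,0],
    [1,0,0,-0.09,0],
    [1,0.04,0.04,-0.09,0],
    [1,0.06,0.08,0,0],
    [1,0.06,0.08,0,0],
    [1,0.05,0.08,0,0],
    [1,0.03,0.08,0,0],
    [1,0,0.04,0,0],
    [1,0,0,0,0]
  ]
}}

```text
clock: 19.4
ee_pos: [0.4824, 0.0961, 0.1288]
eef_rot: [0.068, 3.138, 0.004]
force: [0.9, -0.1, 1.2]
grip_width: 0.0855
grip_force: 0.0
```

```bash
python3 - <<'E'
from h import *
p,D=shot(); cv2.imwrite("pics/d5.png",cv2.resize(p[190:340,155:425],None,fx=2.96,fy=2.96)); show(D)
E
```

```text
px [308. 266.] c [0.5361 0.0596] z 0.5343 rect [79. 44.] 1
[[90.      0.0445  0.0118 -0.0043]
 [95.      0.0457  0.0143 -0.0043]
 [70.      0.0425  0.0157  0.0007]
 [65.      0.0431  0.0155  0.001 ]]
px [359. 258.] c [ 0.5686 -0.073 ] z 0.0155 rect [59. 78.] 82
[[90.      0.0576  0.0054 -0.0002]
 [95.      0.058   0.0056 -0.0005]
 [85.      0.0584  0.0059 -0.0008]
 [80.      0.0588  0.0068 -0.0014]]
px [316. 223.] c [0.6636 0.0419] z 0.0120 rect [80. 46.] 27
[[105.       0.0445   0.0083  -0.0022]
 [110.       0.0448   0.0094  -0.0014]
 [120.       0.0465   0.01     0.0004]
 [100.       0.0475   0.0113  -0.0028]]
```

View pics/d5.png

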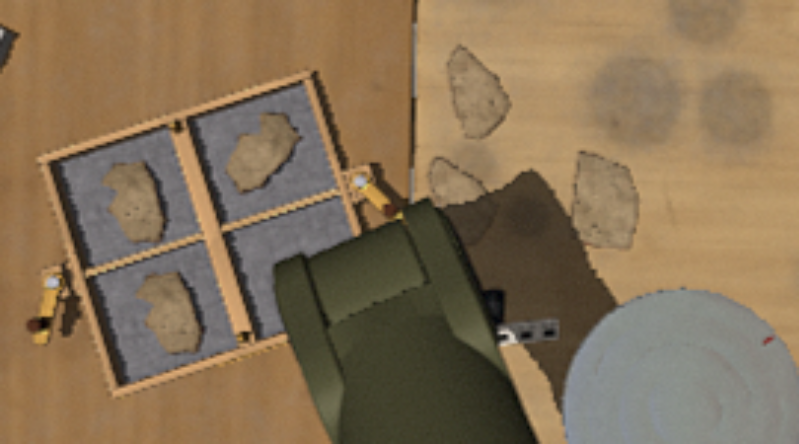

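The sherd at crop (605,200) is where it was. With the fingers open their tips stand 13 mm back, so they closed over its top. The sherds in bays 1 and 2 lie well, at crop (170,313) and (135,203). I go back lower, settling fully before the descent.

```bash
python3 - <<'E'
from h import *
plan([.5682,-.0733,.12],88)
E
```

```text
to [0.5682, -0.0733, 0.12] dist 0.188 units tool [-0.232 -0.407  0.021] turn -0.0034 yaw 87.4
```

Request:
{"name": "apply_moves", "arguments": {
  "targets": [
    [0.85,-0.02,-0.03,0,0],
    [0.85,-0.045,-0.07,0,0],
    [0.85,-0.045,-0.08,0,0],
    [0.85,-0.045,-0.08,0,0],
    [0.85,-0.04,-0.08,0,0],
    [0.85,-0.027,-0.05,0.02,0],
    [0.85,-0.01,-0.017,0.05,0],
    [0.85,0,0,0.08,0],
    [0.85,0,0,0.03,0],
    [0.85,0,0,0,0],
    [0.85,0,0,0,0],
    [0.85,0,0,0,0]
  ]
}}

```text
clock: 20.45
ee_pos: [0.5679, -0.0769, 0.0565]
eef_rot: [0.08, 3.139, -0.001]
force: [0.6, -0.1, -0.5]
grip_width: 0.073
grip_force: 0.0
```

```bash
python3 - <<'E'
from h import *
plan([.568,-.0733,-.006],88); print(arm.get_obs()["joint_vel"], arm.get_obs()["grip_width"])
E
```

```text
to [0.568, -0.0733, -0.006] dist 0.063 units tool [0.    0.009 0.156] turn -0.0051 yaw 87.1
[-0.0069 -0.0131 -0.0056 -0.003  -0.0007 -0.0021 -0.0026] 0.07299760240587687
```

Request:
{"name": "apply_moves", "arguments": {
  "targets": [
    [0.85,0,0.009,0.03,0],
    [0.85,0,0,0.05,0],
    [0.85,0,0,0.05,0],
    [0.85,0,0,0.026,0],
    [0.85,0,0,0,0],
    [0.85,0,0,0,0]
  ]
}}

```text
clock: 20.95
ee_pos: [0.5679, -0.0726, -0.0062]
eef_rot: [0.079, 3.14, -0.0]
force: [-0.4, -0.8, 1.0]
grip_width: 0.0728
grip_force: 0.0
```

Request:
{"name": "apply_moves", "arguments": {
  "targets": [
    [0,0,0,0,0],
    [0,0,0,0,0],
    [0,0,0,0,0],
    [0,0,0,0,0],
    [0,0,0,0,0]
  ]
}}

```text
clock: 21.37
ee_pos: [0.5689, -0.0724, -0.004]
eef_rot: [0.079, 3.136, -0.001]
force: [-2.6, 1.0, 17.1]
grip_width: 0.0561
grip_force: 65.5
```

```bash
python3 - <<'E'
from h import *
plan([.507,.1905,.14]); o=arm.get_obs(); print(o["grip_width"],o["grip_force"])
E
```

```text
to [0.507, 0.1905, 0.14] dist 0.306 units tool [ 0.186  0.649 -0.361] turn 0 yaw 87.1
0.0560786846659602 65.52558029070497
```

Gripped at 56 mm. Now bay 3.

Request:
{"name": "apply_moves", "arguments": {
  "targets": [
    [0,0,0,-0.04,0],
    [0,0,0,-0.08,0],
    [0,0,0,-0.09,0],
    [0,0,0,-0.09,0],
    [0,0.015,0.04,-0.061,0],
    [0,0.025,0.08,0,0],
    [0,0.026,0.09,0,0],
    [0,0.026,0.09,0,0],
    [0,0.026,0.09,0,0],
    [0,0.026,0.09,0,0],
    [0,0.022,0.08,0,0],
    [0,0.015,0.06,0,0]
  ]
}}

```text
clock: 22.37
ee_pos: [0.5064, 0.1824, 0.1388]
eef_rot: [0.074, 3.139, 0.003]
force: [0.9, 0.1, -0.2]
grip_width: 0.0555
grip_force: 63.6
```

Request:
{"name": "apply_moves", "arguments": {
  "targets": [
    [0,0.005,0.029,0,-0.03],
    [0,0,0,0,-0.036],
    [0,0,0,0,-0.036],
    [0,0,0,0,-0.02],
    [0,0,0,0,0],
    [0,0,0,0,0],
    [0,0,0,0,0]
  ]
}}

```text
clock: 22.95
ee_pos: [0.5062, 0.1904, 0.1379]
eef_rot: [-0.517, 3.098, -0.0]
force: [-0.6, -0.2, -0.7]
grip_width: 0.0557
grip_force: 63.6
```

```bash
python3 - <<'E'
from h import *
plan([.507,.1905,.005],109.1); o=arm.get_obs(); print(o["grip_width"],o["grip_force"])
E
```

```text
to [0.507, 0.1905, 0.005] dist 0.133 units tool [-0.002 -0.     0.332] turn -0.0009 yaw 108.9
0.055691288639334896 63.60155488131568
```

Request:
{"name": "apply_moves", "arguments": {
  "targets": [
    [0,0,0,0.03,0],
    [0,0,0,0.06,0],
    [0,0,0,0.08,0],
    [0,0,0,0.08,0],
    [0,0,0,0.055,0],
    [0,0,0,0.027,0],
    [0,0,0,0,0],
    [0,0,0,0,0],
    [0.78,0,0,0,0],
    [0.78,0,0,0,0],
    [0.78,0,0,0,0],
    [0.78,0,0,0,0]
  ]
}}

```text
clock: 23.95
ee_pos: [0.5065, 0.1906, 0.0051]
eef_rot: [-0.52, 3.097, 0.0]
force: [-0.1, -0.1, 0.8]
grip_width: 0.0663
grip_force: 0.0
```

Request:
{"name": "apply_moves", "arguments": {
  "targets": [
    [0.78,0,0,-0.03,0],
    [0.78,0,0,-0.07,0],
    [0.78,0,0,-0.09,0],
    [0.78,0,0,-0.09,0],
    [0.5,0,0,-0.09,0],
    [0.5,-0.04,-0.06,-0.08,0],
    [0.5,-0.06,-0.08,-0.03,0],
    [0.5,-0.06,-0.08,0,0],
    [0.5,-0.06,-0.08,0,0],
    [0.5,-0.04,-0.05,0,0],
    [0.5,0,0,0,0],
    [0.5,0,0,0,0]
  ]
}}

```text
clock: 24.95
ee_pos: [0.6499, 0.0913, 0.1949]
eef_rot: [0.516, -3.098, 0.0]
force: [-0.2, 0.8, 0.6]
grip_width: 0.0428
grip_force: 0.0
```

```bash
cat >> h.py <<'E'
def blob(P,mask,amin,name):
    n,l,s,ce=cv2.connectedComponentsWithStats(mask.astype(np.uint8))
    for i in range(1,n):
        if s[i,4]>=amin:
            Q=P[l==i]; r=cv2.minAreaRect((Q[:,:2]*1000).astype(np.float32))
            print(name,"px",ce[i].round(1),s[i,4],"xyz",Q.mean(0),"rect",np.round(r[0],1),np.round(r[1],1),"%.1f"%r[2])
def lidbar(P,D):
    rl=(P[...,0]>.3)&(P[...,0]<.65)&(P[...,1]<-.25)&(P[...,1]>-.53)&(D>0)
    blob(P,rl&(P[...,2]>.028)&(P[...,2]<.06),20,"bar"); blob(P,rl&(P[...,2]>.0035)&(P[...,2]<.012),600,"board")
E
python3 - <<'E'
from h import *
p,D=shot(); P=cloud("top",D); lidbar(P,D)
a=cv2.resize(p[205:335,155:310],None,fx=2.5,fy=2.5); b=cv2.resize(p[232:342,425:545],None,fx=3,fy=3)
c=np.zeros((340,a.shape[1]+b.shape[1],3),np.uint8); c[:a.shape[0],:a.shape[1]]=a;c[:b.shape[0],a.shape[1]:]=b
cv2.imwrite("pics/d6.png",c)
g=(P[...,0]>.58)&(P[...,0]<.65)&(P[...,1]>.27)&(P[...,1]<.32)&(P[...,2]>.044)
blob(P,g,2,"dow+"); g=(P[...,0]>.43)&(P[...,0]<.47)&(P[...,1]>.215)&(P[...,1]<.255)&(P[...,2]>.044); blob(P,g,2,"dow-")
plan([.492,-.4095,.15],82)
E
```

```text
bar px [491.3 289.4] 316 xyz [ 0.4919 -0.4088  0.0397] rect [ 492.7 -410.1] [ 18.  108.7] 82.8
board px [485.7 290. ] 6702 xyz [ 0.4901 -0.4069  0.0076] rect [ 491.3 -409.6] [251.4 227.2] 83.0
dow+ px [214.1 232.5] 10 xyz [0.6242 0.2961 0.0493] rect [625.  296.7] [8.6 5. ] 40.4
dow- px [236.5 303.6] 11 xyz [0.4478 0.2353 0.0502] rect [447.9 235.7] [8.4 6.1] 66.7
to [0.492, -0.4095, 0.15] dist 0.528 units tool [ 0.781 -1.06   0.112] turn 0.1503 yaw 109.1
```

View pics/d6.png

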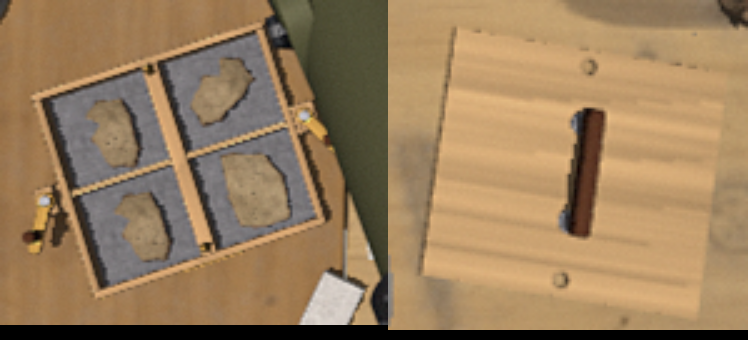

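All four bays are filled (crop (115,130), (225,90), (145,227), (257,190)) and the lid is clear. Next I fetch the lid.

Request:
{"name": "apply_moves", "arguments": {
  "targets": [
    [0.5,0.03,-0.04,0,0],
    [0.5,0.055,-0.075,0,0],
    [0.5,0.06,-0.082,0,0],
    [0.5,0.06,-0.082,0,0],
    [0.5,0.06,-0.082,0,0],
    [0.5,0.06,-0.082,0,0],
    [0.5,0.06,-0.082,0,0],
    [0.5,0.06,-0.082,0,0],
    [0.5,0.06,-0.082,0,0],
    [0.5,0.06,-0.082,0,0],
    [0.5,0.06,-0.082,0,0],
    [0.5,0.06,-0.082,0,0]
  ]
}}

```text
clock: 26.0
ee_pos: [0.512, -0.3498, 0.1963]
eef_rot: [-0.525, 3.097, 0.0]
force: [1.3, -0.3, 0.6]
grip_width: 0.0424
grip_force: 0.0
```

Request:
{"name": "apply_moves", "arguments": {
  "targets": [
    [0.5,0.056,-0.07,0.03,0],
    [0.5,0.04,-0.055,0.05,0.03],
    [0.5,0,0,0.05,0.036],
    [0.5,0,0,0.04,0.036],
    [0.5,0,0,0,0.03],
    [0.5,0,0,0,0.014],
    [0.5,0,0,0,0],
    [0.5,0,0,0,0],
    [0.5,0,0,0,0]
  ]
}}

```text
clock: 26.75
ee_pos: [0.4932, -0.409, 0.1281]
eef_rot: [0.192, 3.135, -0.0]
force: [-0.5, -1.4, 0.7]
grip_width: 0.0428
grip_force: 0.0
```

```bash
python3 - <<'E'
from h import *
print(ray("top",[[492,254.3],[482.7,325.3]],.007)); 
plan([.4925,-.410,.016],82.8)
E
```

```text
[[ 0.5839 -0.4249  0.007 ]
 [ 0.3982 -0.3979  0.007 ]]
to [0.4925, -0.41, 0.016] dist 0.112 units tool [ 0.002 -0.003  0.28 ] turn 0.001 yaw 83.0
```

Request:
{"name": "apply_moves", "arguments": {
  "targets": [
    [0.5,0.002,-0.003,0.04,0],
    [0.5,0,0,0.08,0],
    [0.5,0,0,0.08,0],
    [0.5,0,0,0.055,0],
    [0.5,0,0,0.025,0],
    [0.5,0,0,0,0],
    [0.5,0,0,0,0],
    [0,0,0,0,0],
    [0,0,0,0,0],
    [0,0,0,0,0],
    [0,0,0,0,0],
    [0,0,0,0,0]
  ]
}}

```text
clock: 27.75
ee_pos: [0.4929, -0.4116, 0.0176]
eef_rot: [0.196, 3.133, -0.003]
force: [-0.1, 0.8, 7.3]
grip_width: 0.0151
grip_force: 60.0
```

Request:
{"name": "apply_moves", "arguments": {
  "targets": [
    [0,0,0,-0.03,0],
    [0,0,0,-0.06,0],
    [0,0,0,-0.08,0],
    [0,0,0,-0.08,0],
    [0,0,0,-0.07,0],
    [0,0,0,-0.04,0],
    [0,0,0,0,0],
    [0,0,0,0,0],
    [0,0,0,0,0]
  ]
}}

```text
clock: 28.5
ee_pos: [0.4908, -0.4106, 0.1585]
eef_rot: [-0.197, -3.134, -0.001]
force: [0.1, -0.5, -3.1]
grip_width: 0.0149
grip_force: 58.8
```

```bash
cat >> h.py <<'E'
def lidpose(P,D,zu,xr,yr):
    "board at underside height zu: rect over the board top"
    g=(P[...,0]>xr[0])&(P[...,0]<xr[1])&(P[...,1]>yr[0])&(P[...,1]<yr[1])&(D>0)&(P[...,2]>zu-.012)&(P[...,2]<zu+.02)
    blob(P,g,500,"lid")
E
python3 - <<'E'
from h import *
p,D=shot(); P=cloud("top",D); o=arm.get_obs(); print(o["grip_width"],o["grip_force"],o["force"])
lidpose(P,D,o["ee_pos"][2]-.016,(.3,.66),(-.58,-.25))
cv2.imwrite("pics/l1.png",cv2.resize(p[210:350,400:560],None,fx=4,fy=4))
plan([.536,.2655,.16],109.0)
E
```

```text
0.015437950760073826 58.793479800224304 [ 1.003   0.7209 -3.0282]
lid px [503.6 291.5] 7791 xyz [ 0.4885 -0.3945  0.1484] rect [ 489.7 -412. ] [246.9 218.3] 82.3
to [0.536, 0.2655, 0.16] dist 0.677 units tool [ 0.099  1.691 -0.003] turn -0.1455 yaw 82.8
```

View pics/l1.png

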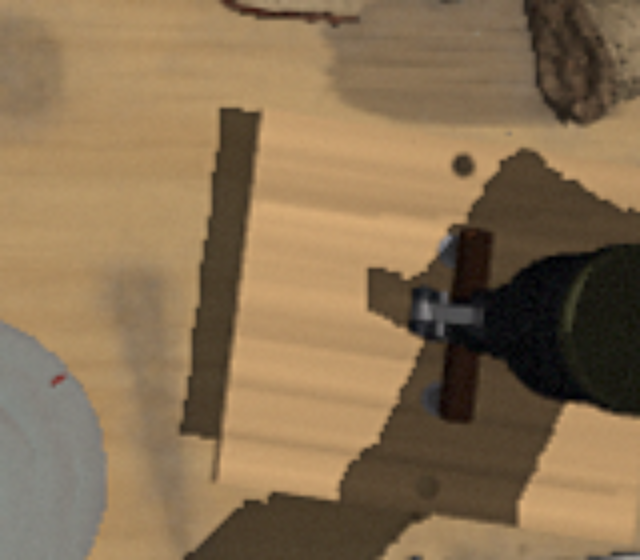

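The lid hangs level in the grip, with its holes visible at crop (463,165) and (428,488). I carry it to the tray.

Request:
{"name": "apply_moves", "arguments": {
  "targets": [
    [0,0,0.02,0,0],
    [0,0.003,0.045,0,0],
    [0,0.004,0.07,0,0],
    [0,0.005,0.085,0,0],
    [0,0.005,0.09,0,0],
    [0,0.005,0.09,0,0],
    [0,0.005,0.09,0,0],
    [0,0.005,0.09,0,0],
    [0,0.005,0.09,0,0],
    [0,0.005,0.09,0,0],
    [0,0.005,0.09,0,0],
    [0,0.005,0.09,0,0]
  ]
}}

```text
clock: 29.55
ee_pos: [0.5172, -0.0331, 0.1586]
eef_rot: [-0.196, -3.134, -0.0]
force: [0.8, 0.6, -2.6]
grip_width: 0.0153
grip_force: 58.8
```

Request:
{"name": "apply_moves", "arguments": {
  "targets": [
    [0,0.005,0.09,0,-0.01],
    [0,0.005,0.09,0,-0.02],
    [0,0.01,0.09,0,-0.025],
    [0,0.01,0.09,0,-0.025],
    [0,0.012,0.09,0,-0.025],
    [0,0.01,0.08,0,-0.02],
    [0,0,0.06,0,-0.015],
    [0,0,0.045,0,-0.0055],
    [0,0,0.03,0,0],
    [0,0,0,0,0],
    [0,0,0,0,0],
    [0,0,0,0,0]
  ]
}}

```text
clock: 30.55
ee_pos: [0.4784, 0.224, 0.159]
eef_rot: [0.515, -3.098, 0.002]
force: [-0.0, 0.1, -3.5]
grip_width: 0.0152
grip_force: 58.8
```

```bash
python3 - <<'E'
from h import *
o=arm.get_obs(); print(o["ee_pos"],o["grip_width"],o["grip_force"],o["force"]); plan([.536,.2655,.16],109.0)
E
```

```text
[0.4784 0.224  0.159 ] 0.015150568966422836 58.79287540912628 [-0.038   0.1481 -3.53  ]
to [0.536, 0.2655, 0.16] dist 0.071 units tool [-0.17   0.051 -0.003] turn -0.0007 yaw 108.9
```

Request:
{"name": "apply_moves", "arguments": {
  "targets": [
    [0,-0.03,0.01,0,0],
    [0,-0.05,0.016,0,0],
    [0,-0.05,0.015,0,0],
    [0,-0.03,0.01,0.02,0],
    [0,-0.01,0,0.05,0],
    [0,0,0,0.04,0],
    [0,0,0,0.02,0],
    [0,0,0,0,0],
    [0,0,0,0,0],
    [0,0,0,0,0]
  ]
}}

```text
clock: 31.38
ee_pos: [0.5364, 0.2668, 0.1085]
eef_rot: [-0.517, 3.098, 0.0]
force: [0.5, 0.6, -2.7]
grip_width: 0.015
grip_force: 58.7
```

```bash
python3 - <<'E'
from h import *
p,D=shot(); P=cloud("top",D); o=arm.get_obs(); print(o["ee_pos"],o["grip_width"],o["force"])
zu=o["ee_pos"][2]-.018; lidpose(P,D,zu,(.38,.70),(.1,.43))
cv2.imwrite("pics/l2.png",cv2.resize(p[210:340,150:310],None,fx=4.6,fy=4.6,interpolation=cv2.INTER_CUBIC))
plan([.536,.2655,.06],109.0)
E
```

```text
[0.5364 0.2671 0.1087] 0.014971805394565238 [ 0.2011  1.2577 -3.0766]
lid px [247.6 255.7] 4086 xyz [0.5647 0.2047 0.0987] rect [550.5 222.1] [218.6 154.6] 18.5
to [0.536, 0.2655, 0.06] dist 0.049 units tool [ 0.002 -0.003  0.122] turn -0.0002 yaw 109.0
```

View pics/l2.png

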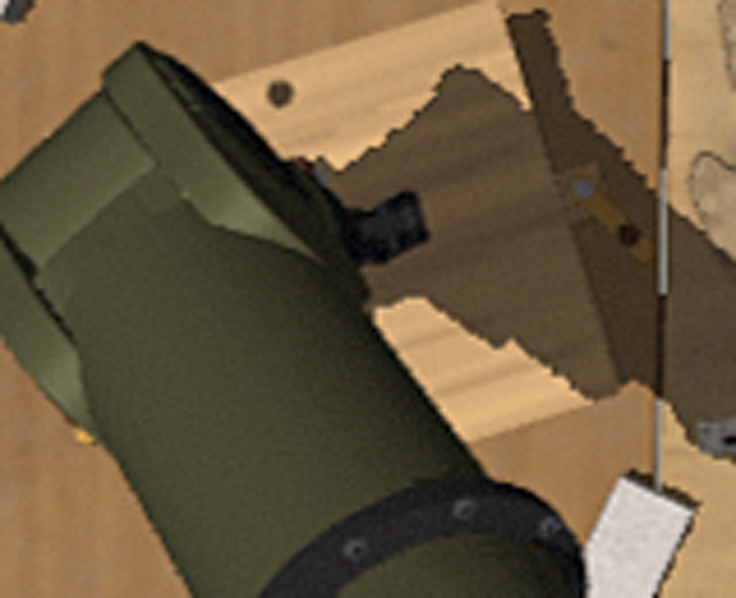

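The arm hides most of the lid. The +x hole shows at crop (280,93) and the lid's -y edge is visible, so I work the hole out from those.

```bash
python3 - <<'E'
from h import *
p,D=shot(); P=cloud("top",D)
g=cv2.cvtColor(p,cv2.COLOR_BGR2GRAY)[222:240,203:220]
w=np.clip(130-g.astype(float),0,None); v,u=np.mgrid[222:240,203:220]; k=(np.hypot(u-210.9,v-230.2)<5); w*=k
uv=[(u*w).sum()/w.sum(),(v*w).sum()/w.sum()]; z=np.median(P[235:245,215:250,2]); zt=.0987
print(uv,ray("top",[uv],zt-.004), "surf z",[np.median(P[r-3:r+4,c-3:c+4,2]).round(4) for r,c in((222,235),(228,255),(300,260),(262,265))])
s,E=arm.snapshot("scene"); Q=cloud("scene",E)
cv2.imwrite("pics/s2.png",cv2.resize(s[180:290,170:330],None,fx=5,fy=5,interpolation=cv2.INTER_CUBIC))
a=np.radians(19);c=np.array([.536,.2655])
for sx in(-.094,.094): print(sx,c+sx*np.array([np.cos(a),np.sin(a)]), proj("scene",[[*(c+sx*np.array([np.cos(a),np.sin(a)])),.056]]))
E
```

```text
[np.float64(210.26980728051393), np.float64(229.9300499643112)] [[0.6255 0.2964 0.0947]] surf z [np.float64(0.0979), np.float64(0.0985), np.float64(0.0991), np.float64(0.0987)]
-0.094 [0.4471 0.2349] [[239.7497 247.0447]]
0.094 [0.6249 0.2961] [[255.6569 209.4674]]
```

View pics/s2.png

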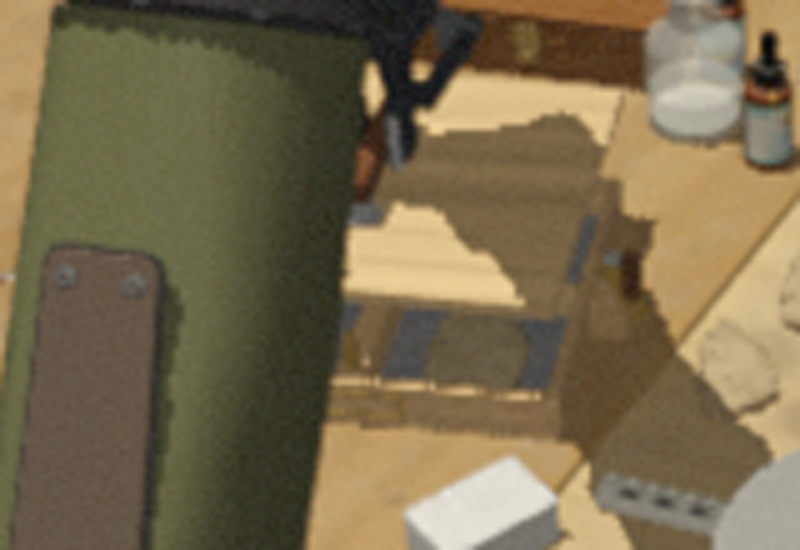

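The hole is within 1 mm of the dowel, and the lid is level. The scene view shows nothing in the way. I lower it gently.

Request:
{"name": "apply_moves", "arguments": {
  "targets": [
    [0,0.002,-0.001,0.02,0],
    [0,0,0,0.03,0],
    [0,0,0,0.03,0],
    [0,0,0,0.02,0],
    [0,0,0,0.015,0],
    [0,0,0,0.01,0],
    [0,0,0,0.007,0],
    [0,0,0,0,0],
    [0,0,0,0,0]
  ]
}}

```text
clock: 32.28
ee_pos: [0.5357, 0.2675, 0.0551]
eef_rot: [-0.519, 3.097, 0.002]
force: [3.1, 5.7, -4.2]
grip_width: 0.0149
grip_force: 58.7
```

Request:
{"name": "apply_moves", "arguments": {
  "targets": [
    [0,-0.003,0.003,0,0],
    [0,0,0,0.005,0],
    [0,0,0,0.005,0],
    [0,0,0,0.005,0],
    [0,0,0,0,0],
    [0,0,0,0,0]
  ]
}}

```text
clock: 32.78
ee_pos: [0.536, 0.2679, 0.0496]
eef_rot: [-0.518, 3.098, -0.0]
force: [-1.9, 0.6, 6.2]
grip_width: 0.015
grip_force: 60.2
```

Request:
{"name": "apply_moves", "arguments": {
  "targets": [
    [0,0,0,0.003,0],
    [0,0,0,0,0],
    [0.5,0,0,0,0],
    [0.5,0,0,0,0],
    [0.5,0,0,0,0],
    [0.5,0,0,-0.04,0],
    [0.5,0,0,-0.07,0],
    [0.5,0,0,-0.09,0],
    [0.5,0,0,-0.09,0],
    [0,0,0,0,0],
    [0,0,0,0,0],
    [0,0,0,0,0]
  ]
}}

```text
clock: 33.78
ee_pos: [0.5357, 0.2673, 0.163]
eef_rot: [0.517, -3.098, 0.001]
force: [-0.8, -0.5, -0.5]
grip_width: 0.0066
grip_force: 0.0
```

Request:
{"name": "apply_moves", "arguments": {
  "targets": [
    [0,0.04,-0.04,0,0],
    [0,0,-0.08,0,0],
    [0,0,-0.09,0,0],
    [0,0,-0.09,0,0],
    [0,0,-0.09,0,0],
    [0,0,-0.09,0,0],
    [0,0,-0.09,0,0],
    [0,0,-0.05,0,0],
    [0,0,0,0,0],
    [0,0,0,0,0]
  ]
}}

```text
clock: 34.62
ee_pos: [0.6007, 0.0264, 0.1615]
eef_rot: [0.513, -3.096, -0.0]
force: [-0.2, 0.9, 0.5]
grip_width: -0.0001
grip_force: 0.0
```

```bash
python3 - <<'E'
from h import *
p,D=shot(); P=cloud("top",D); print(arm.get_obs()["ee_pos"])
lidpose(P,D,.034,(.38,.70),(.1,.43))
c=np.array([.536,.2657]);a=np.radians(19.);M=np.array([[np.cos(a),-np.sin(a)],[np.sin(a),np.cos(a)]])
for x in(-.07,0,.07):
  for y in(-.11,-.06,.06,.11):
    w=c+M@(x,y); uv=proj("top",[[*w,.04]])[0].astype(int); print(x,y,np.median(P[uv[1]-2:uv[1]+3,uv[0]-2:uv[0]+3,2]).round(4))
for s,b in((1,"L"),(-1,"R")):
    pv=c+M@np.array([0,s*.135]); d=np.hypot(P[...,0]-pv[0],P[...,1]-pv[1]); 
    g=(d<.045)&(d>.024)&(P[...,2]>.062)&(P[...,2]<.085); k=P[g].mean(0)
    sh=M@np.array([0,-s*1.]); mx=M@np.array([-1.,0]); v=k[:2]-pv; print(b,pv,g.sum(),k,"angle",np.arctan2(v@mx,v@sh))
cv2.imwrite("pics/l3.png",cv2.resize(p[205:335,150:310],None,fx=4.6,fy=4.6,interpolation=cv2.INTER_CUBIC))
E
```

```text
[0.6005 0.0285 0.1619]
lid px [225.5 268.8] 8467 xyz [0.5343 0.2664 0.0399] rect [534.  270.3] [218.8 317.7] 18.8
-0.07 -0.11 0.0403
-0.07 -0.06 0.0396
-0.07 0.06 0.0396
-0.07 0.11 0.0398
0 -0.11 0.0402
0 -0.06 0.0395
0 0.06 0.0389
0 0.11 0.0396
0.07 -0.11 0.0392
0.07 -0.06 0.0398
0.07 0.06 0.0401
0.07 0.11 0.0389
L [0.492  0.3933] 26 [0.4563 0.3992 0.0744] angle 2.065338107558321
R [0.58   0.1381] 20 [0.555  0.113  0.0763] angle 2.026610805958074
```

View pics/l3.png

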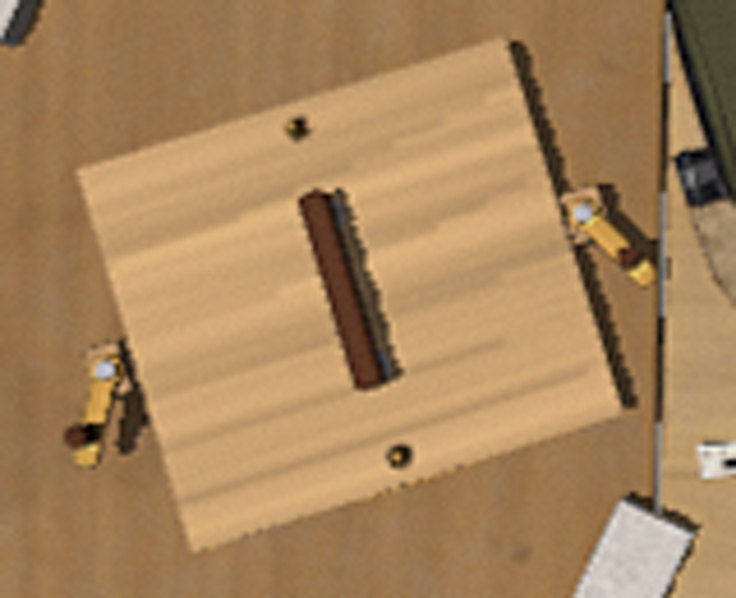

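The lid is flush: its top is at 0.0395 m everywhere, and both dowels show through the holes at crop (297,128) and (400,455). The buttons stand at 2.07 and 2.03 rad. Next I swing the right one shut.

```bash
python3 - <<'E'
from h import *
def arc(pv,ths,nd,off,y):
    n=np.array([np.cos(np.radians(nd)),np.sin(np.radians(nd))]); ty=np.array([np.cos(np.radians(y)),np.sin(np.radians(y))]); tx=np.array([-ty[1],ty[0]])
    C=[np.array(pv)+.036*np.array([np.cos(np.radians(t)),np.sin(np.radians(t))])-off*n for t in ths]
    print("start",C[0]-.008*n)
    prev=C[0]-.008*n
    for c in C: d=c-prev; prev=c; print(c,(np.array([d@tx,d@ty])/.4).round(3))
arc([.58,.1381],[225,205,185,165,145,130,118,109],77,.0205,77)
plan([.549,.083,.12],77)
arc([.492,.3933],[170,190,210,230,250,265,278,289],-40,.017,50)
E
```

```text
start [0.5481 0.0849]
[0.5499 0.0927] [0.   0.02]
[0.5428 0.1029] [0.023 0.021]
[0.5395 0.115 ] [0.015 0.028]
[0.5406 0.1274] [0.004 0.031]
[0.5459 0.1388] [-0.006  0.031]
[0.5522 0.1457] [-0.012  0.02 ]
[0.5585 0.1499] [-0.013  0.014]
[0.5637 0.1522] [-0.011  0.008]
to [0.549, 0.083, 0.12] dist 0.086 units tool [0.077 0.171 0.105] turn 0.1776 yaw 109.0
start [0.4374 0.4156]
[0.4435 0.4105] [-0.02  0.  ]
[0.4435 0.398 ] [-0.02  -0.024]
[0.4478 0.3862] [-0.027 -0.016]
[0.4558 0.3766] [-0.031 -0.005]
[0.4667 0.3704] [-0.031  0.005]
[0.4758 0.3684] [-0.021  0.011]
[0.484  0.3686] [-0.015  0.014]
[0.4907 0.3702] [-0.01   0.014]
```

Request:
{"name": "apply_moves", "arguments": {
  "targets": [
    [0,0.03,0.06,0.03,0],
    [0,0.03,0.06,0.04,0],
    [0,0.017,0.051,0.035,0],
    [0,0,0,0,0.03],
    [0,0,0,0,0.036],
    [0,0,0,0,0.036],
    [0,0,0,0,0.036],
    [0,0,0,0,0.03],
    [0,0,0,0,0.01],
    [0,0,0,0,0],
    [0,0,0,0,0],
    [0,0,0,0,0]
  ]
}}

```text
clock: 35.67
ee_pos: [0.5495, 0.084, 0.1213]
eef_rot: [-0.352, -3.121, -0.0]
force: [0.7, 0.4, 0.2]
grip_width: 0.0001
grip_force: 0.0
```

```bash
python3 - <<'E'
from h import *
plan([.548,.084,.06],77)
E
```

```text
to [0.548, 0.084, 0.06] dist 0.061 units tool [ 0.004 -0.001  0.153] turn 0.0007 yaw 77.1
```

Request:
{"name": "apply_moves", "arguments": {
  "targets": [
    [0,0.004,0,0.05,0],
    [0,0,0,0.07,0],
    [0,0,0,0.033,0],
    [0,0,0,0,0],
    [0,0,0.02,0,0],
    [0,0.023,0.021,0,0],
    [0,0.015,0.028,0,0],
    [0,0.004,0.031,0,0],
    [0,-0.006,0.031,0,0],
    [0,-0.012,0.02,0,0],
    [0,-0.013,0.014,0,0],
    [0,-0.011,0.011,0,0]
  ]
}}

```text
clock: 36.67
ee_pos: [0.5658, 0.1531, 0.061]
eef_rot: [0.355, 3.12, 0.001]
force: [-0.7, -2.4, 0.1]
grip_width: -0.0
grip_force: 0.5
```

Request:
{"name": "apply_moves", "arguments": {
  "targets": [
    [0,-0.006,0.003,0,0],
    [0,0,0,0,0],
    [0,0,0,0,0],
    [0,0.01,-0.02,0,0],
    [0,0,0,-0.08,0],
    [0,0,0,-0.09,0],
    [0,0,0,-0.05,0],
    [0,0.05,0.07,0,0.03],
    [0,0.05,0.07,0,0.036],
    [0,0.05,0.07,0,0.036],
    [0,0.04,0.06,0,0.03],
    [0,0.03,0.05,0,0.018]
  ]
}}

```text
clock: 37.67
ee_pos: [0.5311, 0.2982, 0.1486]
eef_rot: [-1.08, -2.949, -0.001]
force: [0.8, 0.1, 0.1]
grip_width: -0.0
grip_force: 0.0
```

```bash
cat >> h.py <<'E'
def buttons(P):
    c=np.array([.536,.2657]);a=np.radians(19.);M=np.array([[np.cos(a),-np.sin(a)],[np.sin(a),np.cos(a)]])
    for s,b in((1,"L"),(-1,"R")):
        pv=c+M@np.array([0,s*.135]); d=np.hypot(P[...,0]-pv[0],P[...,1]-pv[1])
        g=(d<.045)&(d>.024)&(P[...,2]>.062)&(P[...,2]<.085)
        if g.sum()<5: print(b,"hidden");continue
        k=P[g].mean(0); sh=M@np.array([0,-s*1.]); mx=M@np.array([-1.,0]); v=k[:2]-pv
        print(b,g.sum(),k,"angle",np.arctan2(v@mx,v@sh))
E
python3 - <<'E'
from h import *
p,D=shot(); buttons(cloud("top",D))
plan([.4374,.4156,.12],50)
E
```

```text
L hidden
R 20 [0.5655 0.1714 0.0754] angle 0.0780002433087265
to [0.4374, 0.4156, 0.12] dist 0.149 units tool [0.359 0.063 0.073] turn -0.0006 yaw 49.9
```

Request:
{"name": "apply_moves", "arguments": {
  "targets": [
    [0,0.06,0.01,0,0],
    [0,0.08,0.014,0,0],
    [0,0.09,0.015,0,0],
    [0,0.08,0.014,0.03,0],
    [0,0.049,0.01,0.04,0],
    [0,0,0,0,0],
    [0,0,0,0,0],
    [0,0,0,0,0]
  ]
}}

```text
clock: 38.38
ee_pos: [0.4402, 0.4062, 0.1204]
eef_rot: [1.077, 2.95, -0.001]
force: [-0.0, -0.2, -0.2]
grip_width: 0.0
grip_force: 0.0
```

```bash
python3 - <<'E'
from h import *
p,D=shot(); buttons(cloud("top",D))
plan([.4374,.4156,.06],50)
E
```

```text
L 25 [0.4562 0.3989 0.0747] angle 2.055124328808691
R 21 [0.5655 0.1714 0.0758] angle 0.07804178519853427
to [0.4374, 0.4156, 0.06] dist 0.062 units tool [0.022 0.013 0.152] turn -0.001 yaw 49.8
```

Request:
{"name": "apply_moves", "arguments": {
  "targets": [
    [0,0.022,0.013,0.03,0],
    [0,0,0,0.07,0],
    [0,0,0,0.052,0],
    [0,0,0,0,0],
    [0,-0.02,0,0,0],
    [0,-0.02,-0.024,0,0],
    [0,-0.027,-0.016,0,0],
    [0,-0.031,-0.005,0,0],
    [0,-0.031,0.005,0,0],
    [0,-0.021,0.011,0,0],
    [0,-0.016,0.014,0,0],
    [0,-0.014,0.014,0,0]
  ]
}}

```text
clock: 39.43
ee_pos: [0.4899, 0.3711, 0.0598]
eef_rot: [-1.076, -2.948, 0.001]
force: [-17.0, 4.2, 3.8]
grip_width: 0.0003
grip_force: 8.2
```

Request:
{"name": "apply_moves", "arguments": {
  "targets": [
    [0,-0.005,0.006,0,0],
    [0,0,0,0,0],
    [0,0,0,0,0],
    [0,0.02,-0.01,0,0],
    [0,0.01,0,-0.08,0],
    [0,0,0,-0.09,0],
    [0,0,0,-0.05,0],
    [0,0.08,0,0,0],
    [0,0.09,0,0,0],
    [0,0.08,0,0,0],
    [0,0,0,0,0],
    [0,0,0,0,0]
  ]
}}

```text
clock: 40.43
ee_pos: [0.4041, 0.4431, 0.1482]
eef_rot: [1.069, 2.954, 0.004]
force: [0.3, -0.7, -0.8]
grip_width: -0.0003
grip_force: 0.0
```

```bash
python3 - <<'E'
from h import *
p,D=shot(); P=cloud("top",D); buttons(P); print(arm.get_obs()["ee_pos"])
cv2.imwrite("pics/e1.png",cv2.resize(p[185:335,150:430],None,fx=2.8,fy=2.8,interpolation=cv2.INTER_CUBIC))
E
```

```text
L 26 [0.5037 0.3583 0.0744] angle 0.011491465992418112
R 21 [0.5655 0.1714 0.0758] angle 0.07827846135331047
[0.4058 0.4414 0.148 ]
```

View pics/e1.png

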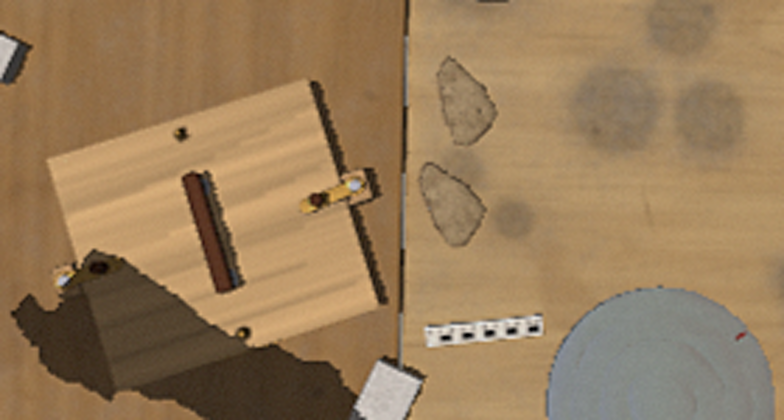

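The picture shows both buttons shut over the lid, with knobs at crop (100,266) and (317,200). The lid is seated, and the two spare flat sherds at (465,100) and (452,205) and the scale bar are undisturbed. A last flushness check, then I hand in.

```bash
python3 - <<'E'
from h import *
p,D=shot(); P=cloud("top",D)
print([P[r-2:r+3,c-2:c+3,2].mean().round(4) for r,c in((240,180),(220,250),(285,270),(310,200),(265,250))])
print(arm.job_done())
E
```

```text
[np.float64(0.0851), np.float64(0.0395), np.float64(0.0394), np.float64(0.0391), np.float64(0.0873)]
the job is handed in; nothing more can be done
None
```

The job is handed in: the tray holds four sherds, one per compartment, with the lid flush over both dowels and both turn-buttons shut (left about 0.01 rad, right about 0.08 rad by camera).

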